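Pack the module panels upright in the transport case

ROBOT

A 6-joint arm with a two-finger parallel gripper is mounted at the origin on the work surface. World frame = base frame: x ahead of the robot, y to its left, z up, the work surface at z = 0. Lengths are in m, angles in rad, forces in N, time in s.
With the tool pointing down it reaches from about 0.4 to 0.825 m from the base axis. Payload 7 kg.
Tool frame: the origin (TCP) lies midway between the tips of the shut fingers; the grasp point (between the pads) lies 19 mm behind it; z points along the fingers, x is the direction in which the jaws open and shut, and the axes are right-handed (so a half turn about z gives the same grasp; the last joint's range is limited). The gripper opens to 88 mm and grips with 3 to 60 N. Pads are 19 mm wide; open, the fingers measure 130 mm over their backs; the gripper's body (78 mm by 193 mm) begins 47 mm behind the grasp point.
Start: joints at [1.609, 0.359, 0.012, 0, -1.224, -0.288], TCP at [0.167, 0.654, 0.227] pointing down, gripper open.
Joint ranges: [-3.07, 3.07], [-1.43, 2.12], [-1.02, 1.25], [-3.03, 1.67], [-3.05, -0], [-3.03, 3.03]. Speed limits (rad/s): [2.39, 2.39, 3.01, 3.14, 3.14, 3.14].

INTERFACE

Orientations are given as [roll, pitch, yaw] about the fixed x, y, z axes, in that order (R = Rz(yaw) Ry(pitch) Rx(roll)).
In Python, from station import arm, grab_frame, camera_params gives the robot as it stands.
- The arm moves only by the shell command python3 -m handwheel 'ROWS' [FORCE]. ROWS is JSON, a list that holds one entry, the list of rows, each a list of 5 numbers: the finger opening in m, from 0 to 0.0876, then the shift along the tool's x, y, z in m, then the turn about the tool's z in degrees. A call has 1 to 20 rows; each row is the pose to reach, as a shift and turn from the pose measured when the call began, along the tool's axes at that moment; what a row does not reach only later rows make up. A row lasts 1/12 s, in which the tool goes at most 41.7 mm and 7.16 degrees, less where a joint would pass 70% of its speed; a pose out of reach is approached as far as the arm can. A call with a gripper value outside its range is refused whole. The fingers move at their own pace and stop on an object; FORCE is the grip in N (left out, the last holds). Time passes only in rows, so rows that repeat a pose let the fingers close. It gives the time, the measured TCP pose, the force and the opening at its end, in the units of the state.
- arm.get_state(): the state, without advancing time (a new reading comes with each control period).
- grab_frame(name): name is "scene" or "top" or "wrist"; returns the picture (420x560x3 uint8, blue, green, red); there is no depth.
- camera_params(name): a dict with "intrinsics" (3x3 intrinsics, pixels), "R" (3x3) and "t" (3): a world point X has camera coordinates R X + t; the wrist camera has in their place "tool_from_camera" (4x4, takes a point from camera to tool coordinates, whose origin is the TCP and whose axes are the tool frame's). Camera axes: x right, y down, z forward; pixel columns grow to the right and rows downward; lengths in m; the calibration is good to about 2 mm. A picture is of the moment at which its call begins: read the wrist's pose just before it. camera_params takes no time and is no camera call.
- arm.job_done(): hands the job in, once; it reports no verdict.
The state is a dict: "t": time; "q": joint angles; "qd": joint speeds; "joint_efforts": joint torques, N m; "eef_pos": TCP position; "ee_rot": TCP orientation; "force": force on the tool from outside, world axes, zero at the start; "moment": the same for the moment, N m; "width": finger opening in m.
Only numpy, scipy, OpenCV 4.12 (cv2) and the standard library are available. Lean on these libraries where they do the work, as an engineer would, in place of code of your own. Each camera call takes 0.05 s, during which the arm holds its last target.

TASK

Flip the toggle latch of the grey case open and lift the lid right back so that it stays open. Then stand every plywood panel that lies on the table on its short edge in the case's slots, one to a slot, straightened upright so that none is left leaning, and leave the case open and the other things on the table where they are.

Things in the scene. Friction and masses are not known exactly. Their poses are not given: they have to be found in the camera images.
- case: Grey transport case, fixed to the table: a shallow base tray 276 (x) x 150 (y) x 45 mm high, origin at the centre of its underside, with a deep lid that, shut, makes it 115 mm high. Its z is up. The lid hinges along the rim of the +y side and the latch is on the -y side. Inside the tray a wooden rack has three equal slots, one behind another along x. Walls 4 mm.
- lid (a joint): Lid angle in rad: 0 shut, 1.75 fully open against its stop. Shell 70 mm deep, 0.55 kg. It turns about a line along the case's x; its handle side rises and goes over towards the case's +y. Beyond about 1.1 rad it falls on open by its own weight and stays; before that it falls shut.
- lid_hinge (a point): Middle of the lid's hinge line (the line runs along the case's x), at case (0, 75, 45) mm.
- lid_handle (a point): Middle of the round handle bar (10 mm thick, 110 mm long, along the case's x) on top of the lid; with the lid shut it stands 36 mm above the lid's top, at case (0, -20, 151) mm.
- latch (a joint): Angle of the over-centre toggle latch in rad: 0 fastened, 1.3 fully open. A wire bail on the case's -y side turns about a pivot along the case's x at case (0, -90, 30) mm; its crossbar hooks over a lug of the lid and holds it shut. A spring keeps it fastened until its top bar is pulled outward (to the case's -y) past about 0.35 rad with about 6 N; from there it snaps open by itself, down to the table, and stays. It turns over outward and down.
- latch_bar (a point): Middle of the bail's top bar (round, 9 mm thick, 46 mm between its side arms, along the case's x), 81 mm from the pivot; fastened, it is at case (0, -120, 105) mm, with a gap of 40 mm between it and the lid's side wall, free from above down to the crossbar at 73 mm height.
- slot1 (a point): Slot 1 (nearest -x): middle of its floor, 13 mm above the table, axes as the case's. The groove runs along the case's y; floor 10.5 mm wide in x, walls 34 mm deep and 50 mm long. Side rails 62 mm apart, 30 mm above the floor, close its ends. The slots are 90 mm apart.
- slot2 (a point): Slot 2 (middle): the same point and shape. In every slot the -x wall is nearly upright (3 degrees back to -x, the floor square to it) and the +x wall slants outward, 22 degrees from vertical, so a panel may be set in leaning to +x (let go, it rests at about 27 degrees) and is then stood up flat against the -x wall, which counts as upright.
- slot3 (a point): Slot 3 (farthest +x): the same point and shape.
- panel1: Plywood module panel 84 x 56 x 8 mm, 50 g (one of two or three, all alike, either end may be down, either face either way); origin at its centre, x along the 84 mm, y along the 56 mm, z through the thickness. At the start flat on the table. None if absent.
- panel2: Plywood module panel 84 x 56 x 8 mm, 50 g (one of two or three, all alike, either end may be down, either face either way); origin at its centre, x along the 84 mm, y along the 56 mm, z through the thickness. At the start flat on the table. None if absent.
- panel3: Plywood module panel 84 x 56 x 8 mm, 50 g (one of two or three, all alike, either end may be down, either face either way); origin at its centre, x along the 84 mm, y along the 56 mm, z through the thickness. At the start flat on the table. None if absent.
- tape_roll: Bystander: cardboard tape roll lying flat, 90 mm across, 22 mm high, origin at the centre of its underside. Not part of the job.
- glue_bottle: Bystander: white bottle standing, 44 mm across, 110 mm high, origin under its centre. Not part of the job.
- screwdriver: Bystander: screwdriver lying, 160 mm long, black handle. Not part of the job.
- wire_spool: Bystander: white empty spool standing, 50 mm across, 34 mm high, origin under its centre. Not part of the job.
- battery_box: Bystander: black box 60 x 35 x 20 mm, origin under its centre. Not part of the job.

How it is judged:
On the way, in this order (a step that is already met when the one before it is completed fails the run):
1. the latch is flipped open while the lid is still shut (value of joint latch above 1 rad and value of joint lid below 0.1 rad), for 0.2 s.
2. the lid stands open (value of joint lid above 1.4 rad), for 0.3 s.
At the end, for the whole second after the job is handed in: Latch open (over 1.0 rad), lid open (over 1.4 rad), every panel at rest in a slot of its own: long axis within 0.2 rad of upright, centre within 14 mm (case x) and 15 mm (case y) of the slot's middle and 36 to 48 mm above its floor (value of joint lid above 1.4 rad and value of joint latch above 1 rad and ((x of panel1 in the frame of slot1 between -0.014 and 0.014 m and y of panel1 in the frame of slot1 between -0.015 and 0.015 m and z of panel1 in the frame of slot1 between 0.036 and 0.048 m and angle between the x axis of panel1 and the z axis of slot1, either way round below 0.2 rad) or (x of panel1 in the frame of slot2 between -0.014 and 0.014 m and y of panel1 in the frame of slot2 between -0.015 and 0.015 m and z of panel1 in the frame of slot2 between 0.036 and 0.048 m and angle between the x axis of panel1 and the z axis of slot2, either way round below 0.2 rad) or (x of panel1 in the frame of slot3 between -0.014 and 0.014 m and y of panel1 in the frame of slot3 between -0.015 and 0.015 m and z of panel1 in the frame of slot3 between 0.036 and 0.048 m and angle between the x axis of panel1 and the z axis of slot3, either way round below 0.2 rad)) and linear speed of each of panel1, panel2, panel3 below 0.03 m/s and ((x of panel2 in the frame of slot1 between -0.014 and 0.014 m and y of panel2 in the frame of slot1 between -0.015 and 0.015 m and z of panel2 in the frame of slot1 between 0.036 and 0.048 m and angle between the x axis of panel2 and the z axis of slot1, either way round below 0.2 rad) or (x of panel2 in the frame of slot2 between -0.014 and 0.014 m and y of panel2 in the frame of slot2 between -0.015 and 0.015 m and z of panel2 in the frame of slot2 between 0.036 and 0.048 m and angle between the x axis of panel2 and the z axis of slot2, either way round below 0.2 rad) or (x of panel2 in the frame of slot3 between -0.014 and 0.014 m and y of panel2 in the frame of slot3 between -0.015 and 0.015 m and z of panel2 in the frame of slot3 between 0.036 and 0.048 m and angle between the x axis of panel2 and the z axis of slot3, either way round below 0.2 rad)) and ((x of panel3 in the frame of slot1 between -0.014 and 0.014 m and y of panel3 in the frame of slot1 between -0.015 and 0.015 m and z of panel3 in the frame of slot1 between 0.036 and 0.048 m and angle between the x axis of panel3 and the z axis of slot1, either way round below 0.2 rad) or (x of panel3 in the frame of slot2 between -0.014 and 0.014 m and y of panel3 in the frame of slot2 between -0.015 and 0.015 m and z of panel3 in the frame of slot2 between 0.036 and 0.048 m and angle between the x axis of panel3 and the z axis of slot2, either way round below 0.2 rad) or (x of panel3 in the frame of slot3 between -0.014 and 0.014 m and y of panel3 in the frame of slot3 between -0.015 and 0.015 m and z of panel3 in the frame of slot3 between 0.036 and 0.048 m and angle between the x axis of panel3 and the z axis of slot3, either way round below 0.2 rad))); the robot touches nothing.
It fails at once if one of the listed bystanders is moved more than 50 mm (distance of any of tape_roll, glue_bottle, screwdriver, wire_spool, battery_box from where it was at the start of the episode above 0.05 m).
Of panel1, panel2, panel3 only 2 to 3 are there at a start; the rules pass over those that are not, and their reading is None.
At some moment in a run one of panel1, panel2, panel3 may be knocked a few centimetres aside while the robot is not near it.
It also fails if it takes over 210 s, if anything falls off the work surface, if the arm or the gripper's body presses on something with over 40 N, if the wrist force passes 120 N, or if a joint passes its speed limit or range.

## Working session

There is one attempt and no reset: what is moved stays moved. The work goes in short steps, Python scripts to look and compute and a shell command to move; the robot and the scene stay as the last step left them, time stands still between calls to the robot, and variables do not carry over. Pictures are saved under pics/ and viewed, and the job is handed in when it is done.

```bash
mkdir -p pics; ls; python3 - <<'E'
from station import arm, grab_frame, camera_params
import cv2
s=arm.get_state();print(s)
for n in ["scene","top","wrist"]:
    cv2.imwrite(f"pics/{n}0.png",grab_frame(n)); print(n,camera_params(n))
E
```

```text
pics
{'t': 0.0, 'q': array([ 1.60906546e+00,  3.59417831e-01,  1.10509363e-02, -3.49955857e-04,
       -1.22410328e+00, -2.88111100e-01]), 'qd': array([-0.00090355, -0.00081403,  0.00086656, -0.00139149,  0.00124169,
       -0.00152301]), 'joint_efforts': array([-3.68823848e-04, -5.82715237e+01,  2.93048286e+01,  6.99703574e+00,
        6.96582603e-03, -1.65651168e-04]), 'eef_pos': array([0.16679273, 0.65355686, 0.22559927]), 'ee_rot': array([-3.14143241e+00, -1.69834041e-03, -1.82075761e+00]), 'force': array([-0.15477093, -1.13899133,  0.13420421]), 'moment': array([0.00524225, 0.0104184 , 0.01465342]), 'width': 0.08779772822906333}
scene {'intrinsics': array([[436.12037087,   0.        , 279.02514725],
       [  0.        , 436.12037087, 205.98075298],
       [  0.        ,   0.        ,   1.        ]]), 'R': array([[ 0.27922812,  0.96002896, -0.01939186],
       [ 0.51073535, -0.16559024, -0.84364049],
       [-0.81313041,  0.22566404, -0.53655818]]), 't': array([-0.08303154, -0.17147327,  1.4059953 ])}
top {'intrinsics': array([[456.26778079,   0.        , 280.98794142],
       [  0.        , 456.26778079, 207.53192799],
       [  0.        ,   0.        ,   1.        ]]), 'R': array([[ 0.02112828, -0.99974692, -0.00772653],
       [-0.99433902, -0.02020779, -0.10431471],
       [ 0.10413218,  0.00988678, -0.99451432]]), 't': array([-0.0426897 ,  0.49811444,  0.95607873])}
wrist {'intrinsics': array([[320.44511928,   0.        , 277.36103269],
       [  0.        , 320.44511928, 207.83519957],
       [  0.        ,   0.        ,   1.        ]]), 'tool_from_camera': array([[ 9.99999866e-01, -1.72333137e-04, -4.88552009e-04,
         1.68484827e-04],
       [ 3.14080853e-04,  9.51646655e-01,  3.07194638e-01,
        -8.32846175e-02],
       [ 4.11989069e-04, -3.07194750e-01,  9.51646581e-01,
        -1.58820820e-01],
       [ 0.00000000e+00,  0.00000000e+00,  0.00000000e+00,
         1.00000000e+00]])}
```

View pics/scene0.png

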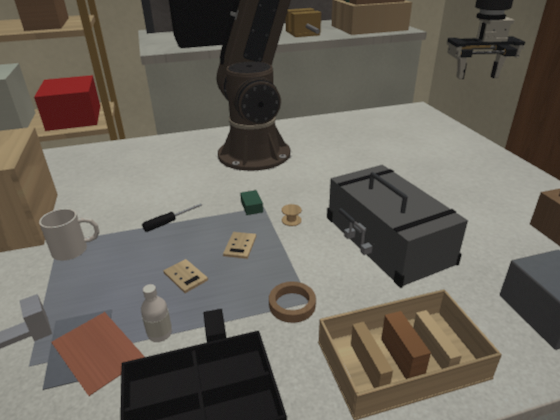

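View pics/top0.png

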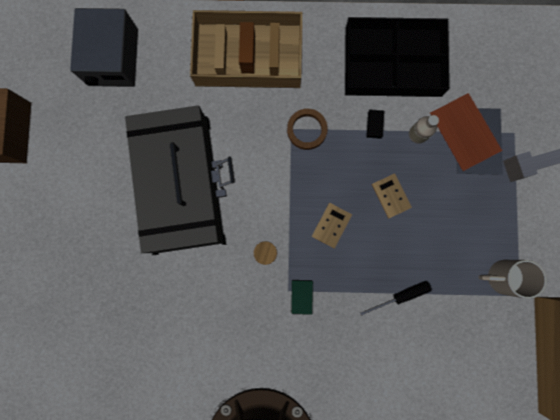

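View pics/wrist0.png

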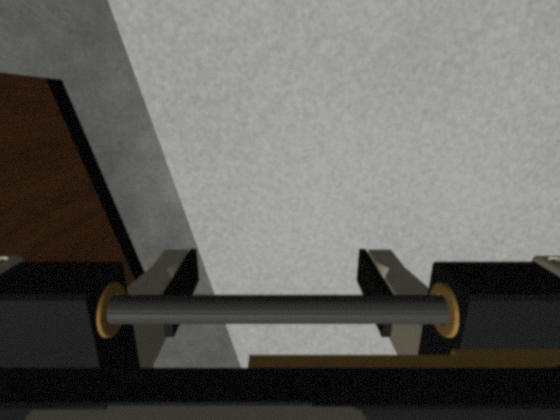

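```bash
cat > h.py <<'E'
import numpy as np, cv2
from station import arm, grab_frame, camera_params
from scipy.spatial.transform import Rotation as Ro
def proj(n,X):
    c=camera_params(n);X=np.atleast_2d(X);p=X@c['R'].T+c['t'];u=p@c['intrinsics'].T;return u[:,:2]/u[:,2:]
def back(n,uv,z):
    c=camera_params(n);d=np.linalg.inv(c['intrinsics'])@np.array([uv[0],uv[1],1.]);d=c['R'].T@d;o=-c['R'].T@c['t']
    return o+d*(z-o[2])/d[2]
def shift(target,R=None):
    s=arm.get_state();r=Ro.from_euler('xyz',s['ee_rot']);return r.inv().apply(np.array(target)-s['eef_pos'])
E
python3 - <<'E'
import cv2
a=cv2.imread('pics/top0.png')
cv2.imwrite('pics/tc.png',cv2.resize(a[95:265,115:275],None,fx=3.5,fy=3.5,interpolation=cv2.INTER_CUBIC))
cv2.imwrite('pics/tp.png',cv2.resize(a[165:260,300:420],None,fx=6,fy=6,interpolation=cv2.INTER_CUBIC))
a=cv2.imread('pics/scene0.png')
cv2.imwrite('pics/sc.png',cv2.resize(a[150:290,320:470],None,fx=4,fy=4,interpolation=cv2.INTER_CUBIC))
E
```

```text
(no output)
```

View pics/tc.png

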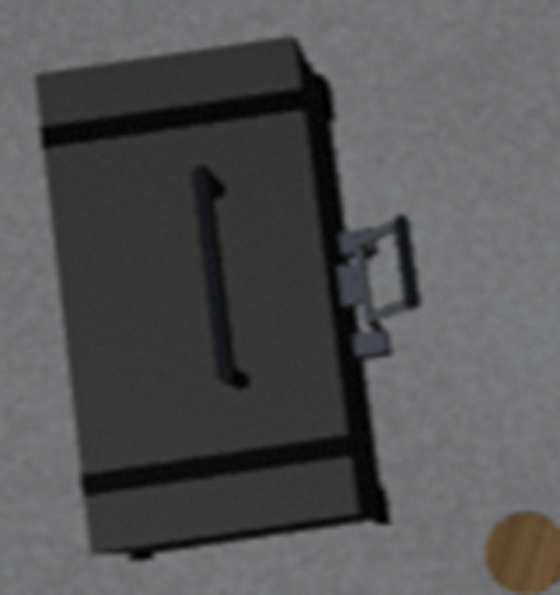

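View pics/sc.png

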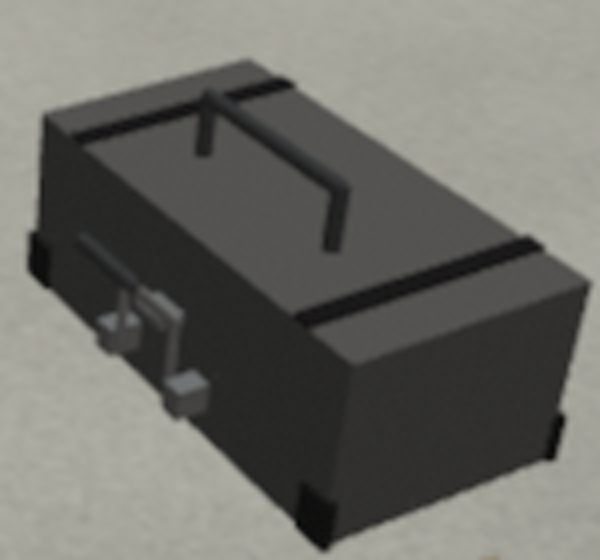

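View pics/tp.png

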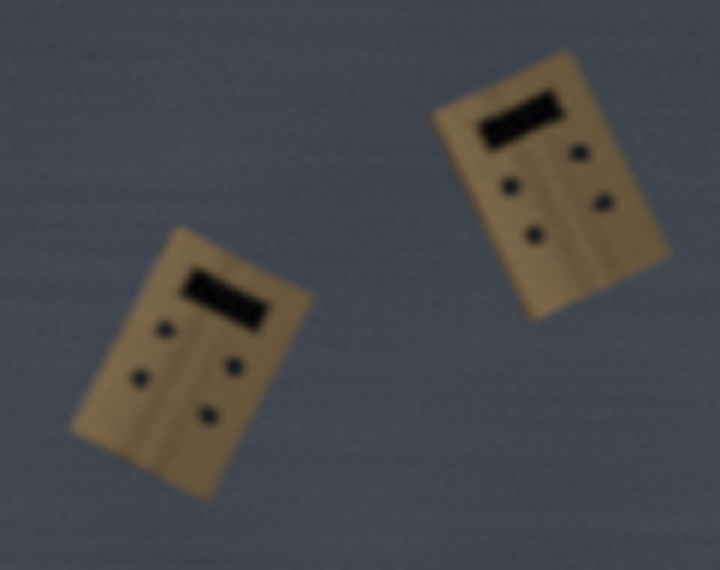

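The top and scene crops show the case's latch facing world -y. In the top crop the lid corners are near (40,75), (293,38), (92,552) and (360,518), and the latch bar runs (402,218)–(414,302). There are two panels, in the tp crop around (192,365) and (552,187).

```bash
python3 - <<'E'
from h import *
from scipy.optimize import least_squares
def U(p,o,k): return [(p[0]+.5)/k-.5+o[0],(p[1]+.5)/k-.5+o[1]]
T=lambda p:U(p,(115,95),3.5); S=lambda p:U(p,(320,150),4); P=lambda p:U(p,(300,165),6)
L=[.138,.075,.115]
obj=[(.138,.075,.115),(.138,-.075,.115),(-.138,.075,.115),(-.138,-.075,.115)]
tp=[T(p) for p in [(40,75),(293,38),(92,552),(360,518)]]
sp=[S(p) for p in [(588,285),(355,365),(250,60),(44,115)]]
def tf(v,X): c,s=np.cos(v[2]),np.sin(v[2]);X=np.array(X);return np.c_[v[0]+c*X[:,0]-s*X[:,1],v[1]+s*X[:,0]+c*X[:,1],X[:,2]]
f=lambda v:np.r_[(proj('top',tf(v,obj))-tp).ravel(),(proj('scene',tf(v,obj))-sp).ravel()]
r=least_squares(f,[.5,.2,.1]);v=r.x;print('case',v,np.degrees(v[2]));print(r.fun.round(1))
pts=[(0,-.12,.105),(0,-.02,.151),(-.09,0,.013),(0,0,.013),(.09,0,.013),(.023,-.12,.105),(-.023,-.12,.105)]
print(tf(v,pts).round(4)); print(((proj('top',tf(v,pts))-[115,95])*3.5).round()) ; print(((proj('scene',tf(v,pts))-[320,150])*4).round())
for q in [[(180,228),(313,297),(208,498),(70,430)],[(433,115),(570,52),(670,253),(533,320)]]:
    X=np.array([back('top',P(p),.008) for p in q]);e=(X[0]+X[1]-X[2]-X[3])/2
    print('panel',X.mean(0).round(4),np.linalg.norm(e),np.degrees(np.arctan2(e[1],e[0])))
for n,p,z in [('tape',(307,129),.02),('box',(375,124),.02),('spool',(265,252),.034),('green',(302,296),.03),('bottlebase',(418,135),0)]:print(n,back('top',p,z).round(3))
E
```

```text
case [0.5451806  0.18622139 0.16617319] 9.521022651888785
[-1.  -0.7  0.9 -0.8 -0.4 -0.  -0.4 -1.5  0.7 -1.6 -1.3 -0.8 -0.3 -1.3
 -1.1 -1.4]
[[0.565  0.0679 0.105 ]
 [0.5485 0.1665 0.151 ]
 [0.4564 0.1713 0.013 ]
 [0.5452 0.1862 0.013 ]
 [0.6339 0.2011 0.013 ]
 [0.5877 0.0717 0.105 ]
 [0.5423 0.0641 0.105 ]]
[[407. 261.]
 [214. 271.]
 [252. 457.]
 [234. 316.]
 [217. 176.]
 [401. 221.]
 [412. 300.]]
[[102. 257.]
 [268. 136.]
 [177. 260.]
 [269. 338.]
 [375. 427.]
 [127. 279.]
 [ 78. 236.]]
panel [ 0.4646 -0.1436  0.008 ] 0.08347705274733926 -27.33690741300176
panel [ 0.5326 -0.2739  0.008 ] 0.08247777519724563 26.01919762887956
tape [ 0.675 -0.086  0.02 ]
box [ 0.689 -0.236  0.02 ]
spool [ 0.403 -0.001  0.034]
green [ 0.313 -0.08   0.03 ]
bottlebase [ 0.671 -0.336  0.   ]
```

```bash
cat >> h.py <<'E'
V=[0.5452,0.1862,0.16617]
def c2w(p):
    c,s=np.cos(V[2]),np.sin(V[2]);return np.array([V[0]+c*p[0]-s*p[1],V[1]+s*p[0]+c*p[1],p[2]])
def w2c(X):
    c,s=np.cos(V[2]),np.sin(V[2]);dx,dy=X[0]-V[0],X[1]-V[1];return np.array([c*dx+s*dy,-s*dx+c*dy,X[2]])
def plan(X,yawdeg):
    s=arm.get_state();d=shift(X)*1000
    t=-(yawdeg-np.degrees(s['ee_rot'][2]));t=(t+180)%360-180
    print('shift mm',d.round(1),'turn',round(t,1))
def st():
    s=arm.get_state();print('t',round(s['t'],2),'pos',s['eef_pos'].round(4),'case',(w2c(s['eef_pos'])*1000).round(1),'rpy',np.degrees(s['ee_rot']).round(1),'F',s['force'].round(1),'w',round(s['width'],4),'q',s['q'].round(2))
def snap(n,f,crop=None,k=1):
    a=grab_frame(n)
    if crop:a=a[crop[1]:crop[3],crop[0]:crop[2]]
    cv2.imwrite('pics/'+f,cv2.resize(a,None,fx=k,fy=k,interpolation=cv2.INTER_CUBIC))
E
python3 -c "
from h import *
st();plan([.35,.37,.28],-170.5);plan(c2w([0,-.1,.28]),-170.5)"
```

```text
t 0.15 pos [0.1668 0.6537 0.2259] case [-295.9  523.6  225.9] rpy [-1.800e+02 -1.000e-01 -1.043e+02] F [0.3 0.6 0.3] w 0.0879 q [ 1.61  0.36  0.01 -0.   -1.22 -0.29]
shift mm [ 229.6 -247.7  -53.8] turn 66.2
shift mm [ 450.9 -522.6  -53.5] turn 66.2
```

```bash
python3 -m handwheel '[[[0.02,15,-20,-25,0],[0.02,30,-30,-40,0]]]' >/dev/null 2>&1; python3 -c "
from h import *
st();plan(c2w([0,-.1,.28]),-170.5)"
```

```text
t 0.32 pos [0.2005 0.6043 0.2821] case [-270.8  469.3  282.1] rpy [-179.9   -0.4 -104.2] F [0.9 0.3 0.3] w 0.0795 q [ 1.56  0.27  0.01 -0.   -1.32 -0.23]
shift mm [ 412.  -477.1    5.7] turn 66.3
```

I typed that call's shifts as mm, but the moves take metres. The per-row cap kept it harmless. I'll use metres from here on.

```bash
python3 -m handwheel '[[[0.0,0.025,-0.029,0,4],[0.0,0.05,-0.058,0,8],[0.0,0.075,-0.087,0,13],[0,0.1,-0.116,0,18],[0,0.125,-0.145,0,23],[0,0.15,-0.174,0,28],[0,0.175,-0.203,0,33],[0,0.2,-0.232,0,38],[0,0.225,-0.261,0,43],[0,0.25,-0.29,0,48],[0,0.275,-0.318,0,53],[0,0.3,-0.347,0,58],[0,0.325,-0.376,0,62],[0,0.35,-0.405,0,66.3],[0,0.375,-0.434,0,66.3],[0,0.4,-0.463,0.003,66.3],[0,0.412,-0.477,0.006,66.3],[0,0.412,-0.477,0.006,66.3],[0,0.412,-0.477,0.006,66.3]]]'; python3 -c "
from h import *
st();plan(c2w([0,-.1,.12]),-170.5);snap('wrist','w1.png');snap('top','t1.png',(115,95,275,265),3.5)"
```

```text
t: 1.9
eef_pos: [0.5617, 0.0864, 0.2789]
ee_rot: [-3.134, -0.003, -2.979]
force: [-0.9, 0.4, -0.5]
width: 0.0005
t 1.9 pos [0.5617 0.0864 0.2789] case [  -0.3 -101.1  278.9] rpy [-179.6   -0.2 -170.7] F [-0.9  0.4 -0.5] w 0.0005 q [ 0.5   0.16 -0.15  0.01 -1.28 -0.34]
shift mm [ -0.8   2.3 158.9] turn -0.2
```

View pics/w1.png

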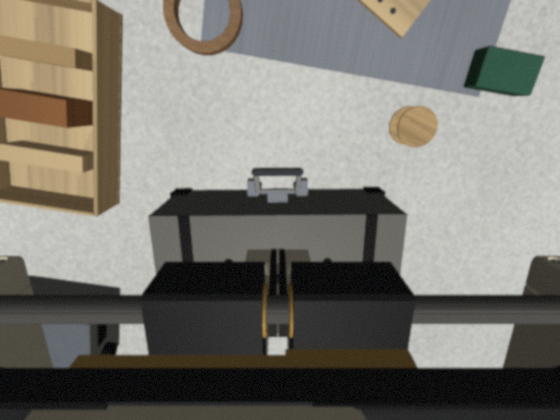

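```bash
cat >> h.py <<'E'
def wproj(X):
    s=arm.get_state();c=camera_params('wrist');r=Ro.from_euler('xyz',s['ee_rot'])
    p=r.inv().apply(np.atleast_2d(X)-s['eef_pos']);M=np.linalg.inv(c['tool_from_camera']);p=p@M[:3,:3].T+M[:3,3];u=p@c['intrinsics'].T;return u[:,:2]/u[:,2:]
def wback(uv,z):
    s=arm.get_state();c=camera_params('wrist');r=Ro.from_euler('xyz',s['ee_rot']);M=c['tool_from_camera']
    o=s['eef_pos']+r.apply(M[:3,3]);d=r.apply(M[:3,:3]@np.linalg.inv(c['intrinsics'])@[uv[0],uv[1],1.]);return o+d*(z-o[2])/d[2]
E
python3 -c "
from h import *
print(wproj([c2w(p) for p in [(0,-.12,.105),(.023,-.12,.105),(-.023,-.12,.105),(.138,-.075,.115),(-.138,-.075,.115)]]).round(1))
print(w2c(wback((278,171),.105)), w2c(wback((152,214),.115)),w2c(wback((405,213),.115)))"
```

```text
[[276.2 168.8]
 [254.4 168.9]
 [298.1 168.8]
 [146.6 212.6]
 [405.8 212.2]]
[-0.00188637 -0.11767699  0.105     ] [ 0.1324832  -0.07346993  0.115     ] [-0.13726446 -0.07404888  0.115     ]
```

```bash
python3 -m handwheel '[[[0,0,0.002,0.03,0],[0,0,0.002,0.06,0],[0,0,0.002,0.09,0],[0,0,0.002,0.12,0],[0,0,0.002,0.14,0],[0,0,0.002,0.155,0],[0,0,0.002,0.165,0],[0,0,0.002,0.175,0],[0,0,0.002,0.185,0],[0,0,0.002,0.194,0],[0,0,0.002,0.195,0],[0,0,0.002,0.195,0]]]'; python3 -c "
from h import *
st();snap('wrist','w2.png')"
```

```text
t: 3.0
eef_pos: [0.5607, 0.0883, 0.0844]
ee_rot: [-3.134, -0.003, -2.976]
force: [0.0, 0.4, -0.1]
width: 0.0003
t 3.0 pos [0.5607 0.0883 0.0844] case [ -0.9 -99.1  84.4] rpy [-179.6   -0.2 -170.5] F [ 0.   0.4 -0.1] w 0.0003 q [ 0.51  0.32 -0.41  0.01 -0.85 -0.35]
```

View pics/w2.png

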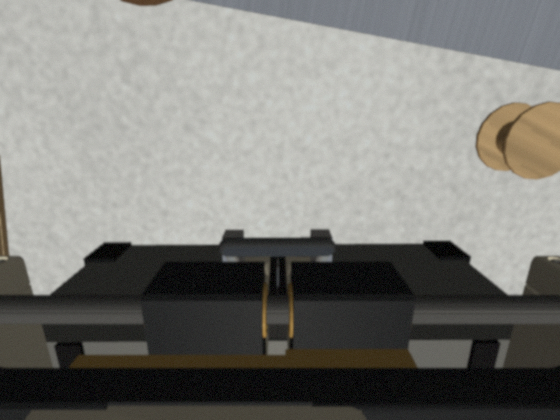

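The bar, at (278,246), is in front of the fingers, which sit between it and the lid with no contact force. Next I pull toward -y along the arc.

```bash
python3 -m handwheel '[[[0,0,-0.004,0,0],[0,0,-0.008,0,0],[0,0,-0.012,0.001,0],[0,0,-0.016,0.002,0],[0,0,-0.02,0.003,0],[0,0,-0.024,0.005,0],[0,0,-0.028,0.006,0],[0,0,-0.032,0.008,0],[0,0,-0.036,0.01,0],[0,0,-0.04,0.012,0],[0,0,-0.044,0.014,0],[0,0,-0.048,0.016,0],[0,0,-0.048,0.016,0],[0,0,-0.048,0.016,0],[0,0,-0.048,0.016,0]]]'; python3 -c "
from h import *
st();snap('wrist','w3.png');snap('scene','s3.png',(320,150,470,290),4)"
```

```text
t: 4.3
eef_pos: [0.569, 0.0409, 0.0693]
ee_rot: [-3.134, -0.002, -2.976]
force: [-0.7, 0.4, 0.7]
width: 0.0001
t 4.3 pos [0.569  0.0409 0.0693] case [  -0.5 -147.2   69.3] rpy [-1.796e+02 -1.000e-01 -1.705e+02] F [-0.7  0.4  0.7] w 0.0001 q [ 0.42  0.34 -0.42  0.01 -0.81 -0.26]
```

View pics/w3.png

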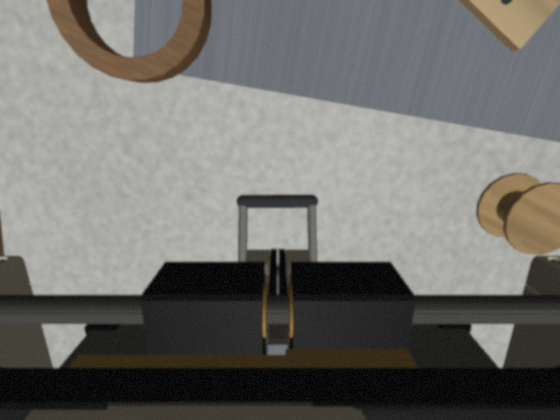

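View pics/s3.png

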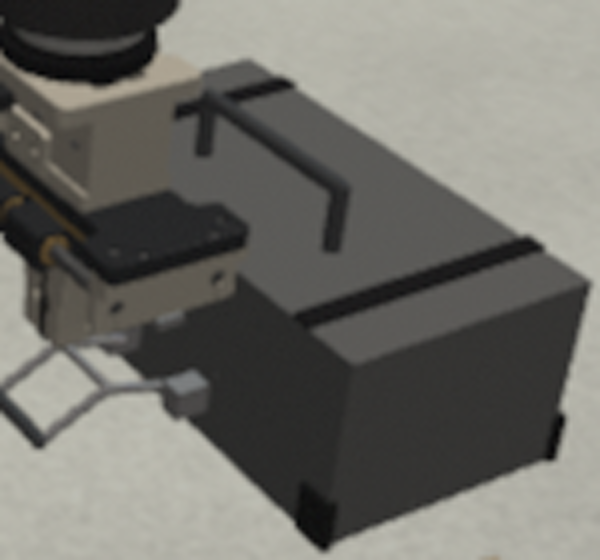

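```bash
python3 -m handwheel '[[[0.0,0,0.01,-0.03,0],[0.0,0,0.01,-0.06,0],[0.0,0,0.01,-0.09,0],[0.0,0,0.01,-0.12,0],[0.04,0,0.03,-0.14,-5],[0.04,0,0.05,-0.16,-11],[0.04,0,0.07,-0.16,-18],[0.04,0,0.09,-0.16,-25],[0.04,0,0.11,-0.16,-32],[0.04,0,0.127,-0.16,-39],[0.04,0,0.127,-0.16,-46],[0.04,0,0.127,-0.16,-53],[0.04,0,0.127,-0.16,-60],[0.04,0,0.127,-0.16,-67],[0.04,0,0.127,-0.16,-74],[0.04,0,0.127,-0.16,-81],[0.04,0,0.127,-0.16,-87],[0.04,0,0.127,-0.16,-90],[0.04,0,0.127,-0.16,-90],[0.04,0,0.127,-0.16,-90]]]'; python3 -c "
from h import *
st();plan(c2w([0,-.02,.141]),-80.5);print(wproj([c2w(p) for p in [(0,-.02,.151),(.055,-.02,.151),(-.055,-.02,.151)]]).round(1));snap('wrist','w4.png')"
```

```text
t: 6.07
eef_pos: [0.5481, 0.1677, 0.2285]
ee_rot: [3.14, -0.007, -1.407]
force: [-0.5, 0.4, -0.9]
width: 0.0401
t 6.07 pos [0.5481 0.1677 0.2285] case [-2.000e-01 -1.870e+01  2.285e+02] rpy [179.9  -0.4 -80.6] F [-0.5  0.4 -0.9] w 0.0401 q [ 0.64  0.19 -0.22  0.01 -1.17  1.09]
shift mm [ 0.7 -0.4 87.5] turn -0.1
[[278.5 215.9]
 [278.4 144.7]
 [278.6 278.1]]
```

View pics/w4.png

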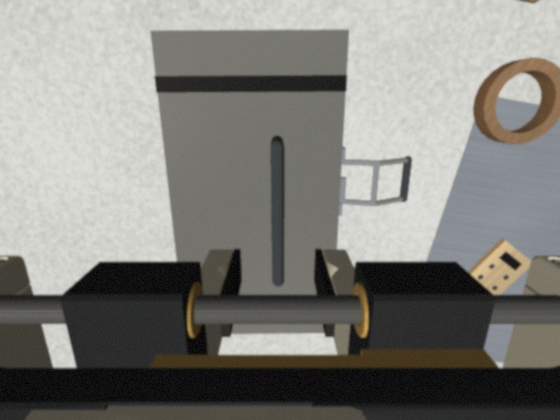

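```bash
python3 -m handwheel '[[[0.04,0,0,0.03,0],[0.04,0,0,0.06,0],[0.04,0,0,0.08,0],[0.04,0,0,0.0875,0],[0.04,0,0,0.0875,0],[0.04,0,0,0.0875,0],[0.0,0,0,0.0875,0],[0.0,0,0,0.0875,0],[0.0,0,0,0.0875,0],[0.0,0,0,0.0875,0],[0.0,0,0,0.0875,0],[0.0,0,0,0.0875,0]]]' 15; python3 -c "
from h import *
st()
p0=w2c(arm.get_state()['eef_pos'])
for th in np.arange(.1,1.46,.1):
    y=-.095*np.cos(th)+.106*np.sin(th);z=.106*np.cos(th)+.095*np.sin(th);print(round(th,2),round(-(y+.095)*1000),round(-(z-.106)*1000))"
```

```text
t: 7.12
eef_pos: [0.5482, 0.1671, 0.1414]
ee_rot: [3.141, -0.007, -1.407]
force: [-1.1, 0.0, 3.5]
width: 0.0094
t 7.12 pos [0.5482 0.1671 0.1414] case [ -0.2 -19.3 141.4] rpy [180.   -0.4 -80.6] F [-1.1  0.   3.5] w 0.0094 q [ 0.64  0.26 -0.33  0.01 -0.98  1.09]
0.1 -11 -9
0.2 -23 -17
0.3 -36 -23
0.4 -49 -29
0.5 -62 -33
0.6 -76 -35
0.7 -91 -36
0.8 -105 -36
0.9 -119 -34
1.0 -133 -31
1.1 -146 -27
1.2 -159 -21
1.3 -172 -14
1.4 -183 -6
```

```bash
python3 -m handwheel '[[[0,-0.0055,0,-0.0045,0],[0,-0.011,0,-0.009,0],[0,-0.017,0,-0.013,0],[0,-0.023,0,-0.017,0],[0,-0.0295,0,-0.02,0],[0,-0.036,0,-0.023,0],[0,-0.0425,0,-0.026,0],[0,-0.049,0,-0.029,0],[0,-0.0555,0,-0.031,0],[0,-0.062,0,-0.033,0],[0,-0.069,0,-0.034,0],[0,-0.076,0,-0.035,0],[0,-0.0835,0,-0.036,0],[0,-0.091,0,-0.036,0],[0,-0.098,0,-0.036,0],[0,-0.105,0,-0.036,0],[0,-0.112,0,-0.035,0],[0,-0.119,0,-0.034,0],[0,-0.119,0,-0.034,0]]]' 15;python3 -c "
from h import *
st();snap('scene','s5.png',(280,100,560,310),2.5)"
```

```text
t: 8.7
eef_pos: [0.5282, 0.2865, 0.1747]
ee_rot: [3.141, -0.006, -1.406]
force: [-3.9, 0.2, 5.6]
width: 0.0095
t 8.7 pos [0.5282 0.2865 0.1747] case [-1.000e-01  1.018e+02  1.747e+02] rpy [179.9  -0.4 -80.6] F [-3.9  0.2  5.6] w 0.0095 q [ 0.82  0.28 -0.23  0.   -1.07  0.91]
```

View pics/s5.png

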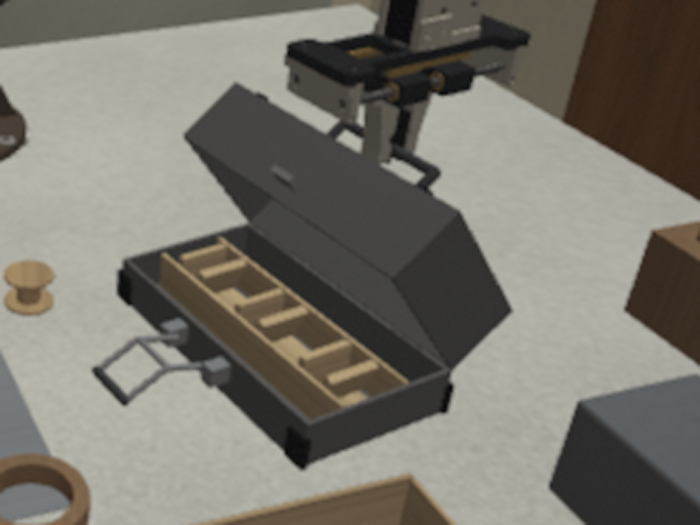

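The lid is up about 0.9 rad, still gripped by the handle. I continue over the balance point.

```bash
python3 -m handwheel '[[[0,-0.007,0,0.0015,0],[0,-0.014,0,0.003,0],[0,-0.0205,0,0.005,0],[0,-0.027,0,0.007,0],[0,-0.0335,0,0.01,0],[0,-0.04,0,0.013,0],[0,-0.0465,0,0.0165,0],[0,-0.053,0,0.02,0],[0,-0.0585,0,0.024,0],[0,-0.064,0,0.028,0],[0,-0.064,0,0.028,0],[0,-0.064,0,0.028,0]]]' 15;python3 -c "
from h import *
st();snap('scene','s6.png',(280,100,560,310),2.5)"
```

```text
t: 9.75
eef_pos: [0.5177, 0.3497, 0.1459]
ee_rot: [3.14, -0.006, -1.406]
force: [0.3, 0.6, -1.2]
width: 0.0095
t 9.75 pos [0.5177 0.3497 0.1459] case [-1.000e-01  1.658e+02  1.459e+02] rpy [179.9  -0.4 -80.5] F [ 0.3  0.6 -1.2] w 0.0095 q [ 0.91  0.34 -0.21  0.   -1.02  0.83]
```

View pics/s6.png

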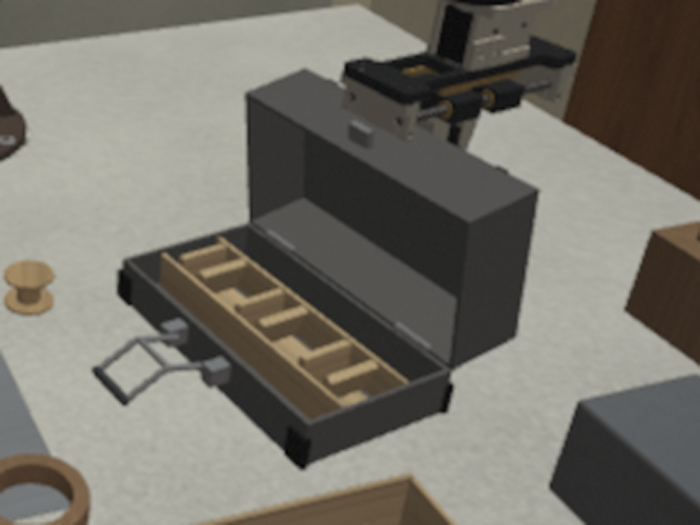

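```bash
python3 -m handwheel '[[[0.02,0,0,0,0],[0.02,0,0,0,0],[0.02,-0.004,0,-0.004,0],[0.02,-0.006,0,-0.015,0],[0.02,-0.006,0,-0.03,0],[0.02,-0.006,0,-0.05,0],[0.02,-0.006,0,-0.08,0],[0.02,-0.006,0,-0.11,0],[0.02,-0.006,0,-0.11,0],[0.02,-0.006,0,-0.11,0]]]' 15;python3 -c "
from h import *
st();snap('scene','s7.png',(280,100,560,310),2.5);snap('top','t7.png')"
```

```text
t: 10.63
eef_pos: [0.5177, 0.3569, 0.2598]
ee_rot: [-3.138, -0.003, -1.406]
force: [1.1, 0.1, -0.4]
width: 0.0199
t 10.63 pos [0.5177 0.3569 0.2598] case [  1.1 172.9 259.8] rpy [-179.8   -0.2  -80.6] F [ 1.1  0.1 -0.4] w 0.0199 q [ 0.92  0.26 -0.05  0.   -1.26  0.82]
```

View pics/s7.png

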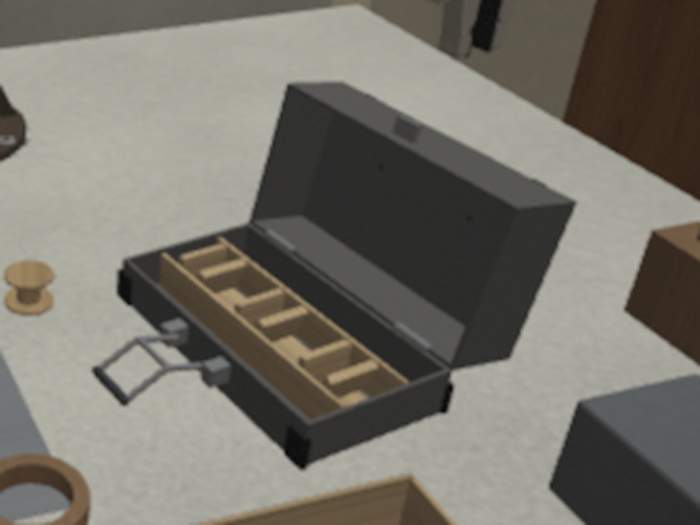

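View pics/t7.png

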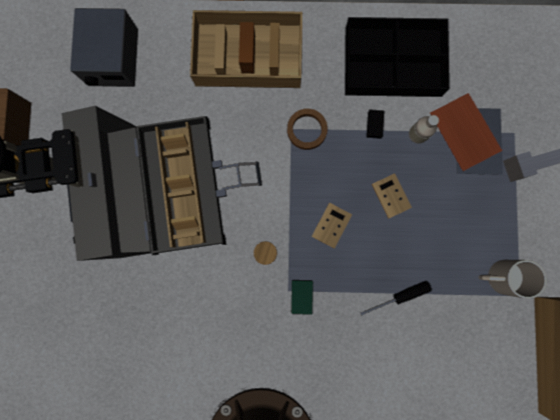

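The lid is fully open and the latch is down. The panels haven't moved: (332,225) and (391,195) in the top image.

```bash
python3 -m handwheel '[[[0.075,0.04,0.0,-0.01,0],[0.075,0.08,0,-0.02,0],[0.075,0.12,0,-0.03,0],[0.075,0.16,0,-0.03,0],[0.075,0.18,0,-0.03,0],[0.075,0.18,0.0,-0.03,0],[0.075,0.18,0.0,-0.03,0]]]' 15;python3 -c "
from h import *
st();plan([.48,-.15,.2],-80)
print(wproj([c2w(p) for p in [(-.09,0,.013),(0,0,.013),(.09,0,.013),(.138,-.075,.045),(.138,.075,.045)]]).round(1))
snap('wrist','w7.png')"
```

```text
t: 11.32
eef_pos: [0.5459, 0.177, 0.2872]
ee_rot: [3.14, -0.006, -1.409]
force: [-1.3, 0.2, -0.4]
width: 0.0611
t 11.32 pos [0.5459 0.177  0.2872] case [ -0.8  -9.2 287.2] rpy [179.9  -0.3 -80.7] F [-1.3  0.2 -0.4] w 0.0611 q [ 0.66  0.16 -0.12  0.   -1.29  1.07]
shift mm [311.6 117.7  89.3] turn -0.7
[[270.3 229. ]
 [269.6 167.6]
 [268.8  97.8]
 [333.6  52.4]
 [201.6  52.9]]
```

View pics/w7.png

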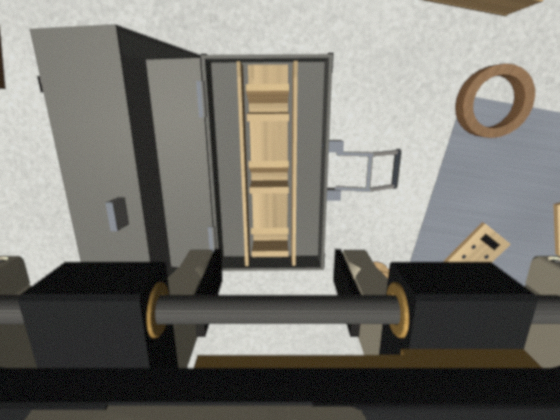

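```bash
python3 -c "
import cv2
a=cv2.imread('pics/w7.png')[45:275,190:350]
a=cv2.resize(a,None,fx=3.4,fy=2.6,interpolation=cv2.INTER_CUBIC);cv2.imwrite('pics/w7c.png',a)
from h import *
V0=list(V)
def C(p): u=wproj(c2w(p))[0];return (u[0]-190)*3.4,(u[1]-45)*2.6
for x in (-.09,0,.09):
  print([np.round(C((x+d,0,z))) for d,z in [(-.0053,.013),(.0053,.013),(-.007,.047),(.019,.047)]])
"
```

```text
[array([275., 487.]), array([275., 470.]), array([274., 515.]), array([273., 469.])]
[array([273., 329.]), array([273., 309.]), array([272., 346.]), array([271., 293.])]
[array([271., 149.]), array([270., 126.]), array([269., 153.]), array([268.,  91.])]
```

View pics/w7c.png

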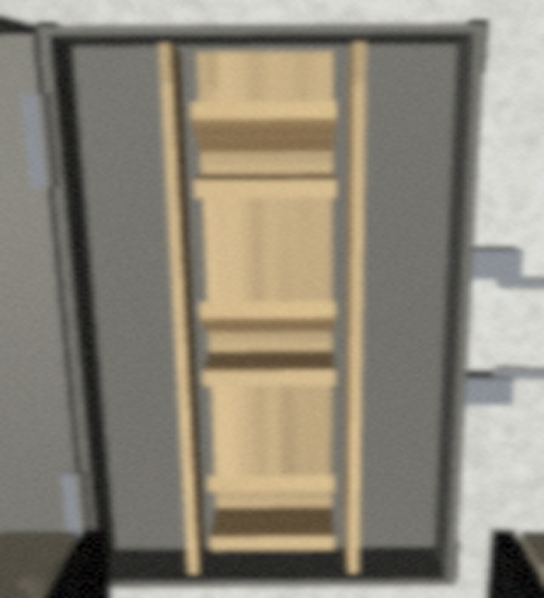

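```bash
python3 -c "
from h import *
def O(z): return (z[0]+.5)/3.4-.5+190,(z[1]+.5)/2.6-.5+45
for n,p,z in [('rim+x+y',(40,25),.045),('rim+x-y',(487,22),.045),('rim-x-y',(455,582),.045),('rim-x+y',(108,582),.045),
 ('s3 -x top inner',(265,180),.047),('s3 floor hi',(265,150),.013),('s3 floor lo',(265,172),.013),('s3 +x top inner',(265,120),.045),
 ('s2 -x top inner',(270,370),.047),('s2 floor hi',(270,332),.013),('s2 floor lo',(270,352),.013),('s2 +x top inner',(270,318),.045),
 ('s1 -x top inner',(270,535),.047),('s1 floor hi',(275,492),.013),('s1 floor lo',(275,507),.013),('s1 +x top inner',(270,490),.045),
 ('rail L',(188,350),.043),('rail R',(350,350),.043)]: print(n,(w2c(wback(O(p),z))*1000).round(1))
"
```

```text
rim+x+y [136.6  76.4  45. ]
rim+x-y [137.4 -73.1  45. ]
rim-x-y [-137.1  -73.7   45. ]
rim-x+y [-136.2   69.2   45. ]
s3 -x top inner [71.4  2.  47. ]
s3 floor hi [84.6  2.6 13. ]
s3 floor lo [74.2  2.8 13. ]
s3 +x top inner [97.3  1.7 45. ]
s2 -x top inner [-18.5   1.2  47. ]
s2 floor hi [-6.5  1.7 13. ]
s2 floor lo [-17.3   1.9  13. ]
s2 +x top inner [ 7.  1. 45.]
s1 -x top inner [-107.8    2.2   47. ]
s1 floor hi [-97.6   0.6  13. ]
s1 floor lo [-106.8    0.7   13. ]
s1 +x top inner [-83.1   2.   45. ]
rail L [-9.2 32.2 43. ]
rail R [ -9.5 -29.   43. ]
```

```bash
python3 -c "
from h import *
st();plan([.491,-.157,.15],-117.3)"
python3 -m handwheel '[[[0.075,0.03,0,0,0],[0.075,0.06,0,0,0],[0.075,0.09,0.01,0,4],[0.075,0.12,0.02,0.0,9],[0.075,0.15,0.03,0,14],[0.075,0.18,0.045,0,19],[0.075,0.21,0.06,0.02,24],[0.075,0.24,0.075,0.04,29],[0.075,0.27,0.09,0.06,33],[0.075,0.30,0.1,0.08,36.7],[0.075,0.32,0.108,0.1,36.7],[0.075,0.32,0.108,0.137,36.7],[0.075,0.32,0.108,0.137,36.7],[0.075,0.32,0.108,0.137,36.7]]]' 4;python3 -c "
from h import *
st();plan([.491,-.157,.15],-117.3)
snap('wrist','w8.png')"
```

```text
t 11.37 pos [0.5459 0.178  0.2871] case [ -0.7  -8.2 287.1] rpy [179.9  -0.3 -80.6] F [ 0.4  0.1 -0.2] w 0.0653 q [ 0.66  0.16 -0.12  0.   -1.29  1.07]
shift mm [320.8 108.4 139.2] turn 36.7
t: 12.53
eef_pos: [0.4902, -0.1557, 0.1509]
ee_rot: [3.139, -0.009, -2.047]
force: [-0.3, 0.1, 0.7]
width: 0.0751
t 12.53 pos [ 0.4902 -0.1557  0.1509] case [-110.8 -328.1  150.9] rpy [ 179.9   -0.5 -117.3] F [-0.3  0.1  0.7] w 0.0751 q [ 0.08  0.16 -0.45  0.01 -0.97  1.01]
shift mm [ 0.8 -1.3  0.9] turn -0.0
```

View pics/w8.png

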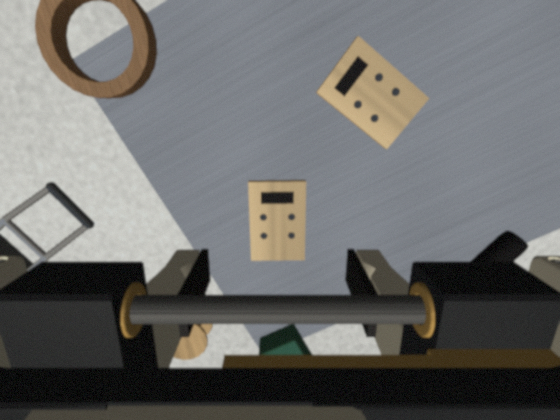

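```bash
python3 -c "
from h import *
s=arm.get_state();r=Ro.from_euler('xyz',s['ee_rot'])
for p in [(277.5,181.5),(277.5,261)]: print((r.inv().apply(wback(p,.008)-s['eef_pos'])*1000).round(1))"
```

```text
[  0.3 -12.2 144.7]
[  0.2  73.4 144.6]
```

```bash
python3 -m handwheel '[[[0.075,0,0,0.03,0],[0.075,0,0,0.06,0],[0.075,0,0,0.09,0],[0.075,0,0,0.115,0],[0.075,0,0,0.13,0],[0.075,0,0,0.14,0],[0.075,0,0,0.147,0],[0.075,0,0,0.147,0],[0.075,0,0,0.147,0],[0.0,0,0,0.147,0],[0.0,0,0,0.147,0],[0.0,0,0,0.147,0],[0.0,0,0,0.147,0],[0.0,0,0,0.147,0],[0.0,0,0,0.147,0],[0.0,0,0,0.147,0]]]' 4; python3 -c "
from h import *
st()"
```

```text
t: 13.92
eef_pos: [0.4919, -0.1566, 0.0062]
ee_rot: [-3.14, -0.007, -2.046]
force: [-0.6, 0.5, 5.5]
width: 0.0557
t 13.92 pos [ 0.4919 -0.1566  0.0062] case [-109.2 -329.3    6.2] rpy [-179.9   -0.4 -117.2] F [-0.6  0.5  5.5] w 0.0557 q [ 0.08  0.36 -0.6   0.01 -0.61  1.01]
```

```bash
python3 -m handwheel '[[[0,0,0.0,-0.01,0],[0.0,0,0,-0.02,0],[0.0,0,0,-0.03,0],[0.0,0,0,-0.045,0],[0.0,0,0,-0.06,0],[0.0,0,0,-0.08,0],[0.0,0,0,-0.1,0],[0,0,0,-0.12,0],[0,0,0,-0.12,0],[0,0,0,-0.12,0]]]' 4; python3 -c "
from h import *
st();snap('scene','s9.png',(130,150,330,300),3.5);snap('wrist','w9.png')"
```

```text
t: 14.75
eef_pos: [0.4929, -0.1557, 0.1283]
ee_rot: [-3.136, -0.005, -2.046]
force: [0.2, -0.1, -0.1]
width: 0.056
t 14.75 pos [ 0.4929 -0.1557  0.1283] case [-108.1 -328.5  128.3] rpy [-179.7   -0.3 -117.2] F [ 0.2 -0.1 -0.1] w 0.056 q [ 0.08  0.19 -0.48  0.01 -0.91  1.01]
```

View pics/s9.png

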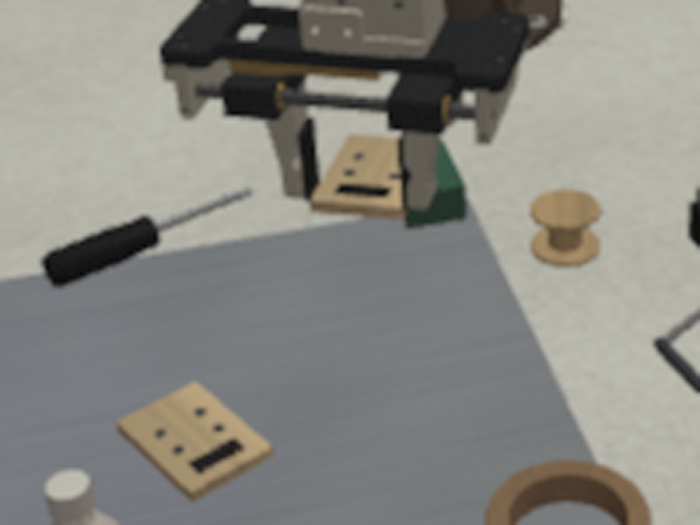

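View pics/w9.png

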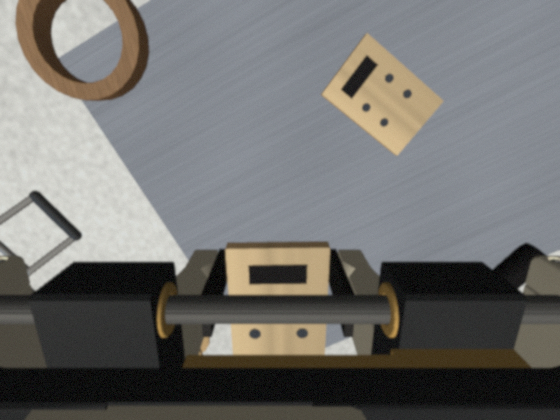

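```bash
python3 -m handwheel '[[[0,0,0.0,0.01,0],[0.0,0,0,-0.03,0],[0.0,0,0,-0.03,0],[0.0,0,0,0.01,0],[0.0,0,0,0.01,0],[0.0,0,0,-0.03,0],[0.0,0,0,-0.03,0],[0,0,0,0.01,0],[0,0,0,0.01,0],[0,0,0,-0.03,0],[0,0,0,-0.03,0]]]' 3; python3 -c "
from h import *
st();snap('scene','s10.png',(130,150,330,300),3.5)"
```

```text
t: 15.77
eef_pos: [0.494, -0.1563, 0.1615]
ee_rot: [-3.135, -0.007, -2.045]
force: [1.8, 0.2, 1.0]
width: 0.0552
t 15.77 pos [ 0.494  -0.1563  0.1615] case [-107.1 -329.3  161.5] rpy [-179.6   -0.4 -117.2] F [1.8 0.2 1. ] w 0.0552 q [ 0.08  0.15 -0.43  0.01 -0.98  1.01]
```

View pics/s10.png

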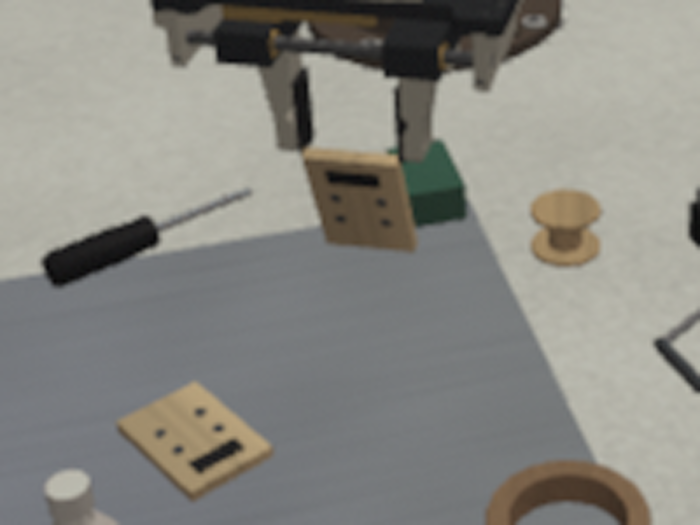

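The panel swung down to near vertical, but it sits very low at the fingertips. I grip harder now and check.

```bash
python3 -m handwheel '[[[0,0,0,0,0],[0,0,0,0,0],[0,0,0,0,0]]]' 20; python3 -c "
from h import *
st();snap('scene','s11.png',(130,130,330,280),3.5);snap('wrist','w11.png')"
```

```text
t: 16.07
eef_pos: [0.4934, -0.1559, 0.1599]
ee_rot: [-3.136, -0.006, -2.045]
force: [0.0, -0.4, -0.2]
width: 0.0525
t 16.07 pos [ 0.4934 -0.1559  0.1599] case [-107.7 -328.9  159.9] rpy [-179.7   -0.3 -117.2] F [ 0.  -0.4 -0.2] w 0.0525 q [ 0.08  0.15 -0.43  0.01 -0.98  1.01]
```

View pics/s11.png

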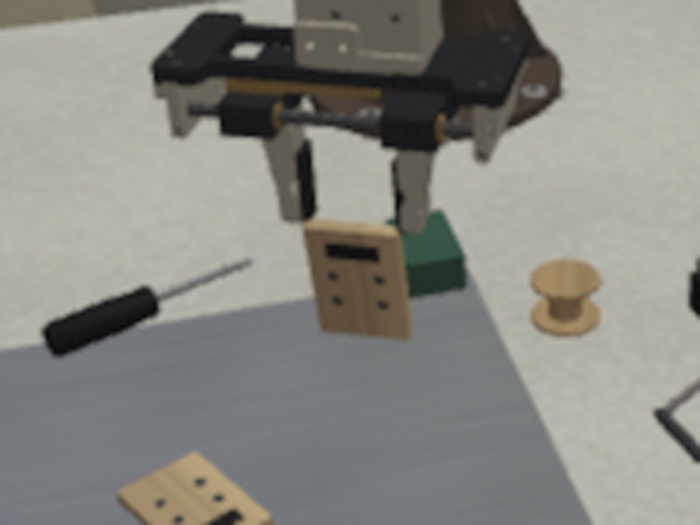

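View pics/w11.png

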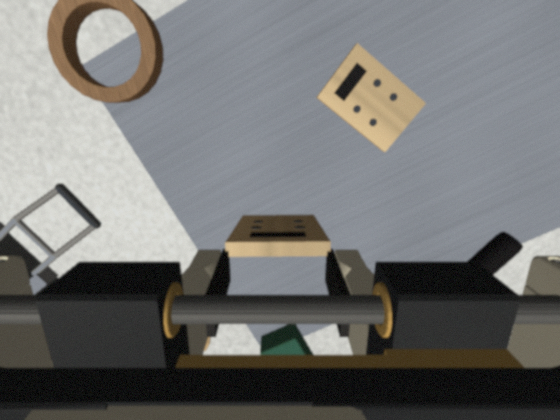

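```bash
python3 -c "
import cv2
a=cv2.imread('pics/w11.png')[195:275,200:360]
cv2.imwrite('pics/w11c.png',cv2.resize(a,None,fx=5,fy=5,interpolation=cv2.INTER_CUBIC))
from h import *
s=arm.get_state();r=Ro.from_euler('xyz',s['ee_rot'])
for lean in (-20,-10,0,10,20):
  l=np.radians(lean)
  for z0 in (-.003,):
    P=[(sx*.028,y0+dy,z0+dz) for y0 in(-.004,.004) for (dy,dz) in ((0,0),(.084*np.sin(l),.084*np.cos(l))) for sx in (-1,1)]
    print(lean,((wproj(s['eef_pos']+r.apply(P))-[200,195])*5).round().tolist())
"
```

```text
-20 [[125.0, 320.0], [645.0, 320.0], [198.0, -97.0], [574.0, -97.0], [129.0, 387.0], [641.0, 386.0], [200.0, -44.0], [572.0, -44.0]]
-10 [[125.0, 320.0], [645.0, 320.0], [204.0, -12.0], [568.0, -12.0], [129.0, 387.0], [641.0, 386.0], [206.0, 38.0], [566.0, 38.0]]
0 [[125.0, 320.0], [645.0, 320.0], [208.0, 76.0], [564.0, 76.0], [129.0, 387.0], [641.0, 386.0], [210.0, 123.0], [562.0, 123.0]]
10 [[125.0, 320.0], [645.0, 320.0], [211.0, 165.0], [561.0, 165.0], [129.0, 387.0], [641.0, 386.0], [212.0, 211.0], [560.0, 211.0]]
20 [[125.0, 320.0], [645.0, 320.0], [211.0, 256.0], [561.0, 256.0], [129.0, 387.0], [641.0, 386.0], [213.0, 301.0], [559.0, 301.0]]
```

View pics/w11c.png

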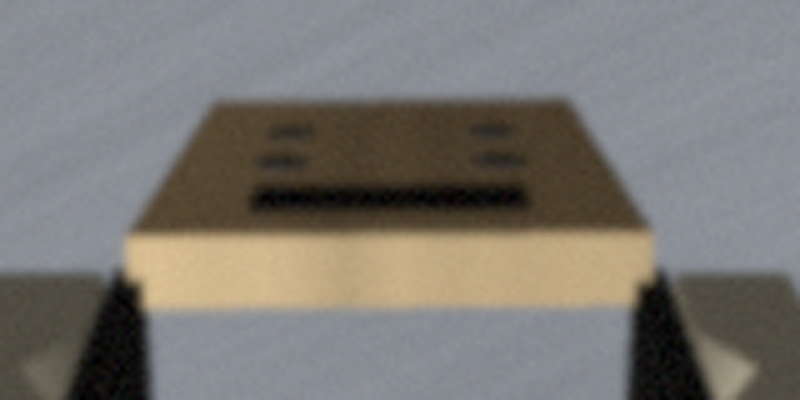

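```bash
python3 -c "
from h import *
st();plan(c2w([-.0065,.0015,.18]),-80.5)"
```

```text
t 16.17 pos [ 0.4932 -0.1559  0.1595] case [-107.8 -328.8  159.5] rpy [-179.7   -0.4 -117.2] F [ 0.4 -0.6 -0.7] w 0.0525 q [ 0.08  0.15 -0.43  0.01 -0.98  1.01]
shift mm [-325.2  116.1  -23.1] turn -36.7
```

```bash
python3 -m handwheel '[[[0,-0.003,0.001,-0.003,0],[0,-0.009,0.003,-0.008,-1],[0,-0.018,0.006,-0.014,-2],[0,-0.03,0.011,-0.02,-4],[0,-0.044,0.016,-0.023,-6],[0,-0.06,0.021,-0.023,-8],[0,-0.076,0.027,-0.023,-10],[0,-0.092,0.033,-0.023,-12],[0,-0.108,0.039,-0.023,-14],[0,-0.124,0.044,-0.023,-16],[0,-0.14,0.05,-0.023,-18],[0,-0.156,0.056,-0.023,-20],[0,-0.172,0.061,-0.023,-22],[0,-0.186,0.066,-0.023,-23.5],[0,-0.198,0.071,-0.023,-24.5],[0,-0.207,0.074,-0.023,-25.5],[0,-0.213,0.076,-0.023,-26],[0,-0.215,0.077,-0.023,-26],[0,-0.215,0.077,-0.023,-26]]]' 20; python3 -c "
from h import *
st();plan(c2w([-.0065,.0015,.18]),-80.5);snap('wrist','w12.png',(200,195,360,275),5)"
```

```text
t: 17.75
eef_pos: [0.5229, 0.071, 0.1808]
ee_rot: [-3.14, -0.008, -1.591]
force: [0.2, 0.0, -1.2]
width: 0.0521
t 17.75 pos [0.5229 0.071  0.1808] case [ -41.  -109.9  180.8] rpy [-179.9   -0.5  -91.2] F [ 0.2  0.  -1.2] w 0.0521 q [ 0.51  0.15 -0.38  0.01 -1.04  1.03]
shift mm [-1.159e+02 -1.320e+01 -1.000e-01] turn -10.7
```

View pics/w12.png

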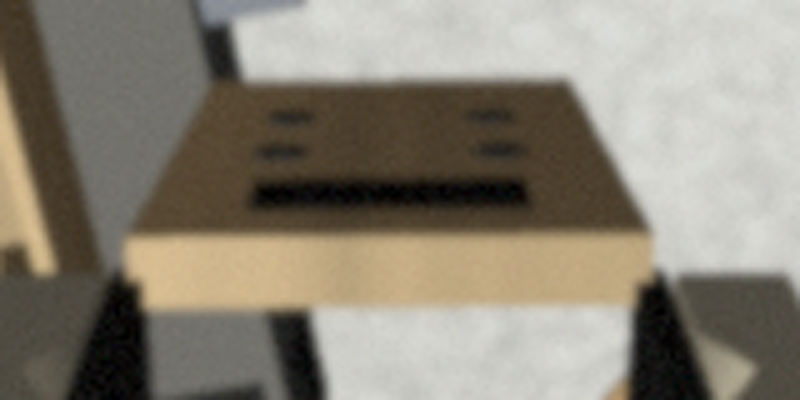

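```bash
python3 -m handwheel '[[[0,-0.003,0.0,0,-0.5],[0,-0.009,-0.001,0,-1],[0,-0.018,-0.002,0,-2],[0,-0.03,-0.003,0,-3],[0,-0.044,-0.005,0,-4],[0,-0.06,-0.007,0,-5.5],[0,-0.076,-0.009,0,-7],[0,-0.09,-0.011,0,-8.5],[0,-0.102,-0.012,0,-9.5],[0,-0.11,-0.013,0,-10.2],[0,-0.114,-0.013,0,-10.7],[0,-0.116,-0.013,0,-10.7],[0,-0.116,-0.013,0,-10.7],[0,-0.116,-0.013,0,-10.7]]]' 20; python3 -c "
from h import *
st();plan(c2w([-.0065,.0015,.18]),-80.5);snap('wrist','w13.png',(180,155,380,305),4)"
```

```text
t: 18.97
eef_pos: [0.5381, 0.1859, 0.1799]
ee_rot: [3.142, -0.008, -1.406]
force: [-0.1, -0.0, -0.7]
width: 0.0522
t 18.97 pos [0.5381 0.1859 0.1799] case [ -7.    0.9 179.9] rpy [180.   -0.5 -80.5] F [-0.1 -0.  -0.7] w 0.0522 q [ 0.68  0.22 -0.29  0.01 -1.06  1.05]
shift mm [-0.6 -0.5 -0.1] turn -0.0
```

View pics/w13.png

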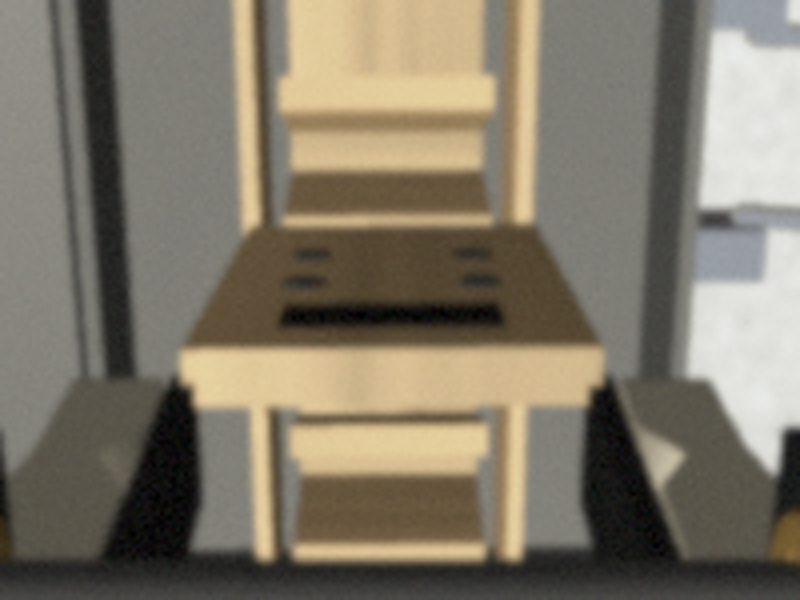

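```bash
python3 -c "
from h import *
for p,z in [((278,211.8),.098),((278,211.8),.101),((278,241.5),.183),((278,256),.183)]: print((w2c(wback(p,z))*1000).round(1))
def O(z): return z[0]/4+180,z[1]/4+155
for p,z in [((385,215),.047),((262,215),.043),((508,215),.043),((262,500),.043),((505,500),.043)]: print((w2c(wback(O(p),z))*1000).round(1))
"
```

```text
[-4.7 -0.3 98. ]
[ -3.7  -0.3 101. ]
[  7.3   0.5 183. ]
[ -1.2   0.5 183. ]
[-18.8   0.9  47. ]
[-20.   30.7  43. ]
[-20.2 -29.   43. ]
[-98.3  33.2  43. ]
[-98.7 -30.3  43. ]
```

```bash
python3 -m handwheel '[[[0,-0.001,0.0025,0.003,0],[0,-0.001,0.0025,0.01,0],[0,-0.001,0.0025,0.02,0],[0,-0.001,0.0025,0.03,0],[0,-0.001,0.0025,0.04,0],[0,-0.001,0.0025,0.048,0],[0,-0.001,0.0025,0.054,0],[0,-0.001,0.0025,0.06,0],[0,-0.001,0.0025,0.066,0],[0,-0.001,0.0025,0.072,0],[0,-0.001,0.0025,0.077,0],[0,-0.001,0.0025,0.081,0],[0,-0.001,0.0025,0.081,0]]]' 20; python3 -c "
from h import *
st();snap('wrist','w14.png',(180,155,380,305),4);snap('scene','s14.png',(300,130,500,280),3.5)"
```

```text
t: 20.1
eef_pos: [0.5353, 0.1854, 0.098]
ee_rot: [3.14, -0.009, -1.406]
force: [0.9, 0.3, 0.2]
width: 0.0521
t 20.1 pos [0.5353 0.1854 0.098 ] case [-9.9  0.9 98. ] rpy [179.9  -0.5 -80.6] F [0.9 0.3 0.2] w 0.0521 q [ 0.68  0.3  -0.4   0.01 -0.88  1.05]
```

View pics/w14.png

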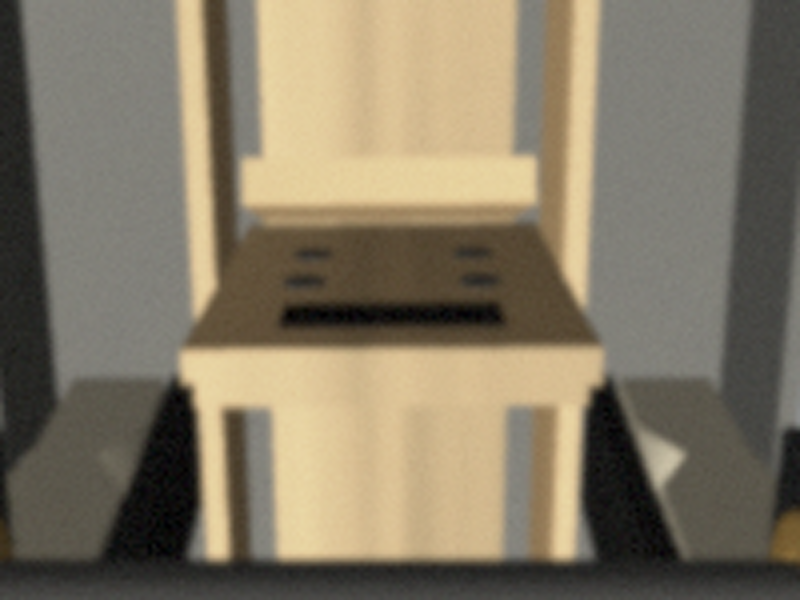

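View pics/s14.png

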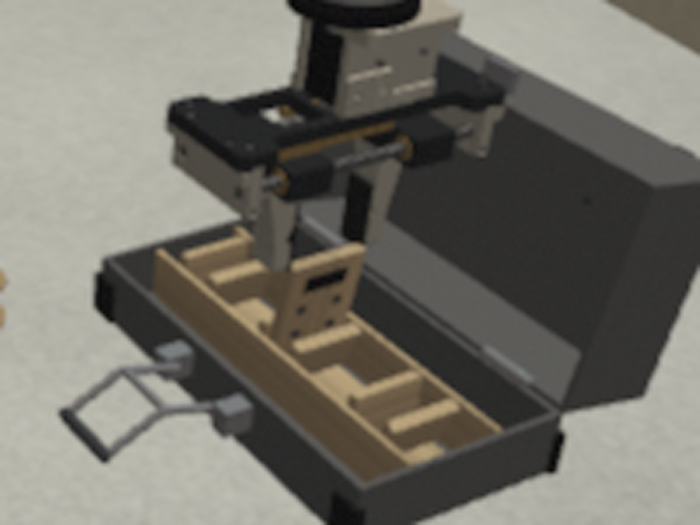

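```bash
python3 -m handwheel '[[[0,0,0,0.002,0],[0,0,0,0.004,0],[0,0,0,0.005,0],[0,0,0,0.005,0]]]' 20;  python3 -m handwheel '[[[0,0,0,0,0],[0,0,0.003,0.0,0],[0,0,0.006,0.0,0],[0,0,0.009,0,0],[0,0,0.012,0,0],[0,0,0.014,0,0],[0,0,0.016,0,0],[0,0,0.016,0,0]]]' 5;python3 -c "
from h import *
st();snap('wrist','w15.png',(180,155,380,305),4);snap('scene','s15.png',(300,130,500,280),3.5)"
```

```text
t: 20.53
eef_pos: [0.536, 0.1858, 0.0942]
ee_rot: [-3.141, -0.008, -1.405]
force: [0.5, -0.1, 1.3]
width: 0.0522
t: 21.2
eef_pos: [0.5197, 0.183, 0.0941]
ee_rot: [-3.141, -0.008, -1.405]
force: [1.2, 0.0, -0.3]
width: 0.0551
t 21.2 pos [0.5197 0.183  0.0941] case [-25.6   1.1  94.1] rpy [-180.    -0.5  -80.5] F [ 1.2  0.  -0.3] w 0.0551 q [ 0.7   0.28 -0.44  0.01 -0.85  1.03]
```

View pics/w15.png

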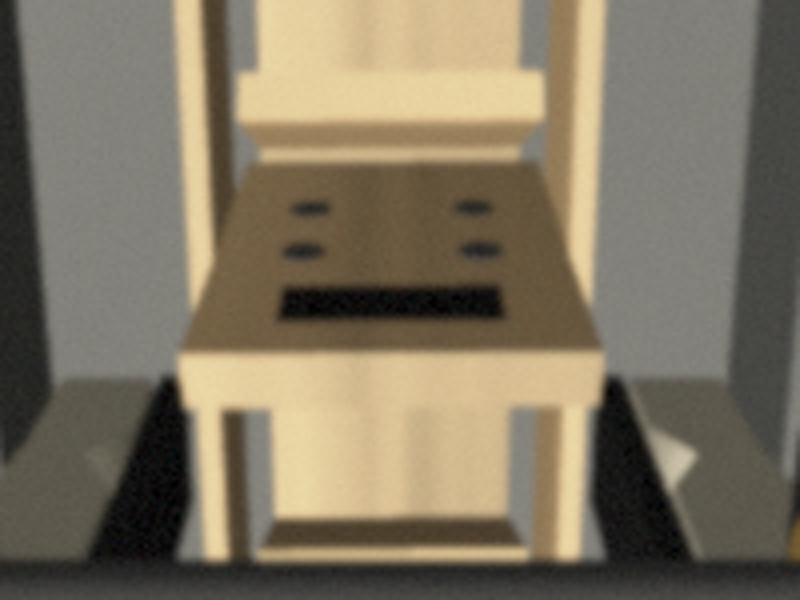

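View pics/s15.png

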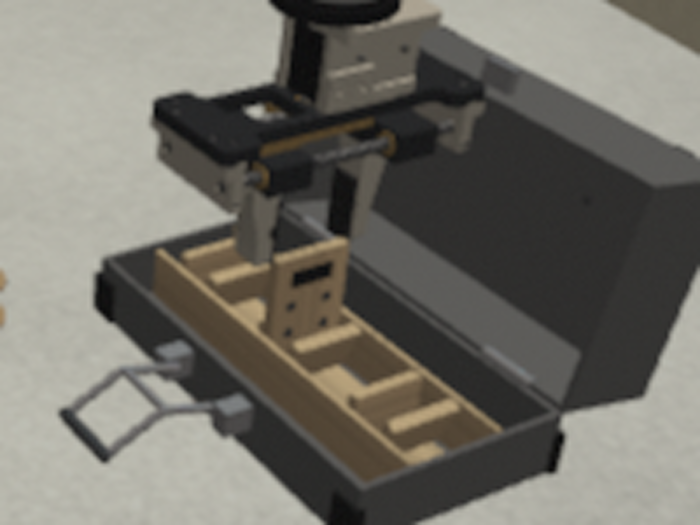

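```bash
python3 -m handwheel '[[[0,0,0.002,0,0],[0,0,0.002,0,0],[0.06,0,0.002,0,0],[0.07,0,0.002,0,0],[0.07,0,0.002,0,0],[0.07,0,0.002,0,0],[0.07,0,0.002,0,0],[0.07,0,0.002,-0.02,0],[0.07,0,0.002,-0.04,0],[0.07,0,0.002,-0.07,0],[0.07,0,0.002,-0.1,0],[0.07,0,0.002,-0.12,0],[0.07,0,0.002,-0.12,0]]]' 5;python3 -c "
from h import *
st();snap('wrist','w16.png',(120,85,400,295),2.8);snap('scene','s16.png',(300,130,500,280),3.5)"
```

```text
t: 22.38
eef_pos: [0.5202, 0.185, 0.2192]
ee_rot: [-3.133, -0.005, -1.405]
force: [0.4, 0.5, 0.0]
width: 0.0702
t 22.38 pos [0.5202 0.185  0.2192] case [-24.9   2.9 219.2] rpy [-179.5   -0.3  -80.5] F [0.4 0.5 0. ] w 0.0702 q [ 0.7   0.16 -0.28  0.01 -1.13  1.03]
```

View pics/w16.png

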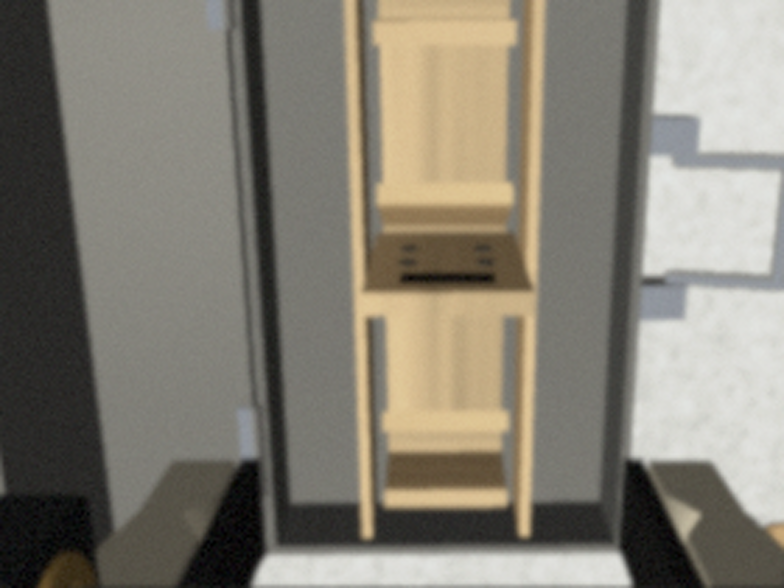

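View pics/s16.png

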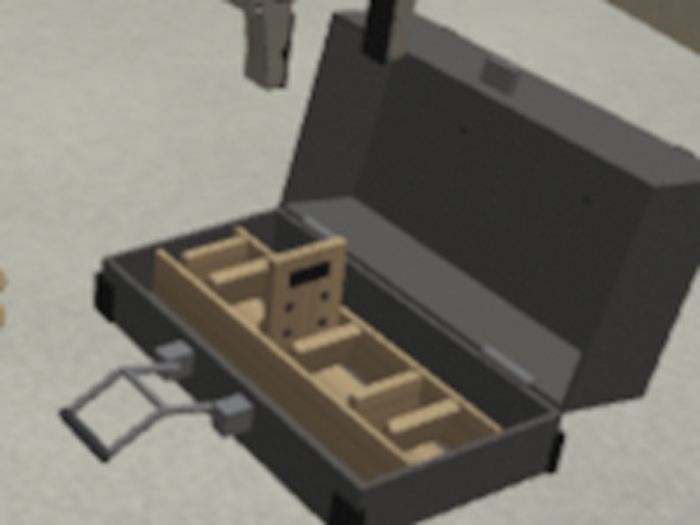

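```bash
python3 -c "
from h import *
for p,z in [((280,188.4),.097),((280,197.3),.097)]: print((w2c(wback(p,z))*1000).round(1))
snap('top','t17.png')
st();plan([.4,-.24,.15],-80)"
```

```text
[-14.6  -0.6  97. ]
[-22.9  -0.7  97. ]
t 22.53 pos [0.5176 0.1837 0.2138] case [-27.6   2.1 213.8] rpy [-180.    -0.4  -80.5] F [-0.   0.4 -0.4] w 0.0703 q [ 0.7   0.16 -0.29  0.01 -1.12  1.03]
shift mm [398.1 185.7  66.9] turn -0.5
```

View pics/t17.png

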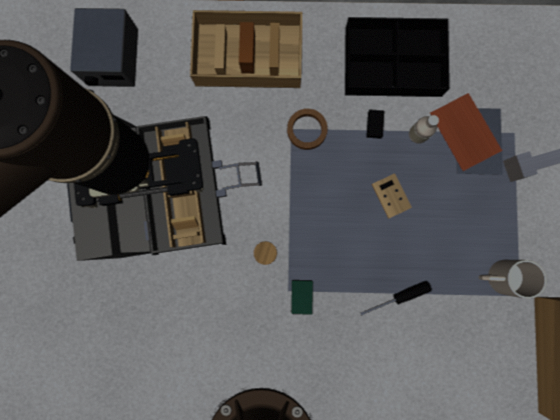

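```bash
python3 -c "
from h import *
import cv2
a=cv2.imread('pics/t17.png');cv2.imwrite('pics/t17c.png',cv2.resize(a[100:225,350:450],None,fx=5,fy=4.8,interpolation=cv2.INTER_CUBIC))
plan([.5596,-.2608,.15],-64)
def P(p): return p
print(back('top',(432,120),.11), back('top',(418,135),0.02))"
```

```text
shift mm [444.8  31.7  67.3] turn -16.5
[ 0.67238313 -0.33173382  0.11      ] [ 0.66578902 -0.32982736  0.02      ]
```

View pics/t17c.png

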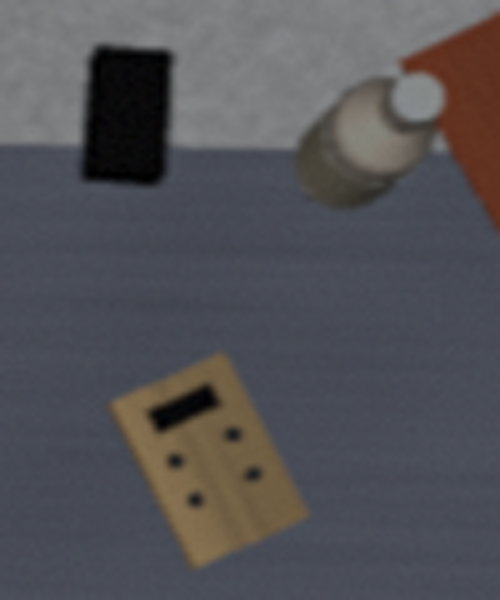

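```bash
python3 -c "
from h import *
plan([.5578,-.2616,.13],-64)"; python3 -m handwheel '[[[0.075,0.03,0.002,0.0,0],[0.075,0.06,0.004,0,0],[0.075,0.09,0.006,0,0],[0.075,0.12,0.008,0.0,-2],[0.075,0.15,0.01,0.01,-4],[0.075,0.18,0.012,0.02,-6],[0.075,0.21,0.015,0.03,-8],[0.075,0.24,0.018,0.04,-10],[0.075,0.27,0.02,0.05,-12],[0.075,0.3,0.022,0.06,-14],[0.075,0.33,0.025,0.065,-16.5],[0.075,0.36,0.028,0.07,-16.5],[0.075,0.39,0.03,0.075,-16.5],[0.075,0.42,0.032,0.08,-16.5],[0.075,0.435,0.033,0.085,-16.5],[0.075,0.444,0.034,0.086,-16.5],[0.075,0.444,0.034,0.086,-16.5],[0.075,0.444,0.034,0.086,-16.5]]]' 3 ; python3 -c "
from h import *
st();plan([.5578,-.2616,.13],-64);snap('wrist','w18.png')"
```

```text
shift mm [445.2  33.6  87.3] turn -16.5
t: 24.03
eef_pos: [0.5566, -0.2604, 0.1303]
ee_rot: [3.138, -0.006, -1.118]
force: [-0.3, 0.7, -0.6]
width: 0.0751
t 24.03 pos [ 0.5566 -0.2604  0.1303] case [ -62.7 -442.3  130.3] rpy [179.8  -0.4 -64.1] F [-0.3  0.7 -0.6] w 0.0751 q [-0.12  0.34 -0.26  0.01 -0.97  2.13]
shift mm [ 1.6 -0.6  0.3] turn -0.1
```

View pics/w18.png

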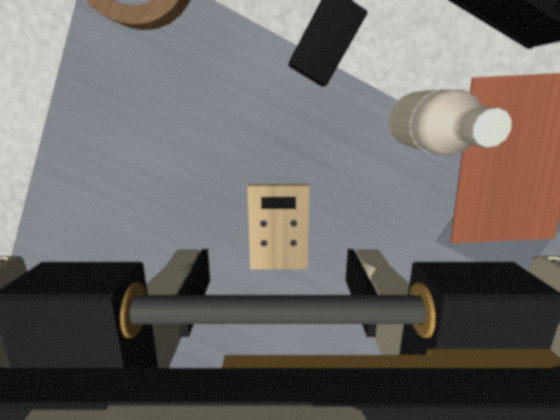

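```bash
python3 -c "
from h import *
s=arm.get_state();r=Ro.from_euler('xyz',s['ee_rot'])
for p in [(278.5,184.5),(278.5,269)]: print((r.inv().apply(wback(p,.008)-s['eef_pos'])*1000).round(1))"
python3 -m handwheel '[[[0.075,0,0,0.03,0],[0.075,0,0,0.06,0],[0.075,0,0,0.09,0],[0.075,0,0,0.105,0],[0.075,0,0,0.115,0],[0.075,0,0,0.122,0],[0.075,0,0,0.125,0],[0.075,0,0,0.127,0],[0.075,0,0,0.127,0]]]' 3; python3 -c "
from h import *
st()"
```

```text
[  0.8 -14.6 122.8]
[  0.8  70.9 123. ]
t: 24.83
eef_pos: [0.5576, -0.2607, 0.0045]
ee_rot: [3.14, -0.008, -1.117]
force: [0.1, 0.3, 0.0]
width: 0.0751
t 24.83 pos [ 0.5576 -0.2607  0.0045] case [ -61.7 -442.8    4.5] rpy [179.9  -0.4 -64. ] F [0.1 0.3 0. ] w 0.0751 q [-0.12  0.48 -0.38  0.01 -0.71  2.13]
```

```bash
python3 -m handwheel '[[[0.075,0,0,0.0015,0],[0.075,0,0,0.0025,0],[0.0,0,0,0.0025,0],[0.0,0,0,0.0025,0],[0.0,0,0,0.0025,0],[0.0,0,0,0.0025,0],[0.0,0,0,0.0025,0],[0,0,0,0.0025,0],[0,0,0,0.0025,0]]]' 3; python3 -m handwheel '[[[0,0,0,-0.003,0],[0,0,0,-0.01,0],[0,0,0,-0.02,0],[0,0,0,-0.03,0],[0,0,0,-0.042,0],[0,0,0,-0.055,0],[0,0,0,-0.068,0],[0,0,0,-0.081,0],[0,0,0,-0.094,0],[0,0,0,-0.105,0],[0,0,0,-0.115,0],[0,0,0,-0.12,0],[0,0,0,-0.12,0]]]' 3 ; python3 -c "
from h import *
st();snap('wrist','w19.png',(180,155,380,305),4)"
```

```text
t: 25.58
eef_pos: [0.5577, -0.2608, 0.0022]
ee_rot: [3.14, -0.008, -1.117]
force: [-0.5, -1.0, 2.1]
width: 0.0562
t: 26.67
eef_pos: [0.5582, -0.26, 0.1239]
ee_rot: [-3.141, -0.009, -1.117]
force: [1.5, -0.1, -1.2]
width: 0.0557
t 26.67 pos [ 0.5582 -0.26    0.1239] case [ -61.  -442.2  123.9] rpy [-180.    -0.5  -64. ] F [ 1.5 -0.1 -1.2] w 0.0557 q [-0.11  0.34 -0.27  0.01 -0.96  2.13]
```

View pics/w19.png

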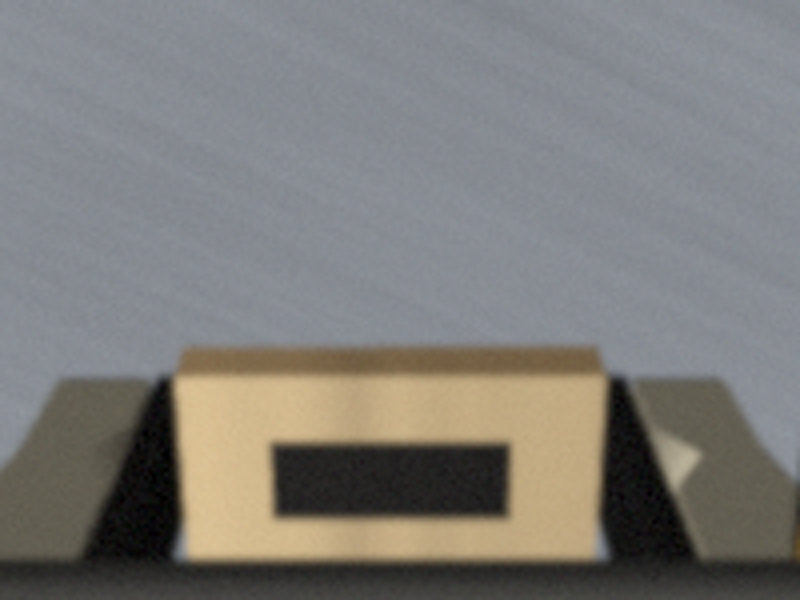

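```bash
python3 -m handwheel '[[[0,0,0,0.0,0],[0,0,0,0.015,0],[0,0,0,0.015,0],[0,0,0,-0.015,0],[0,0,0,-0.015,0]]]' 3 ; python3 -c "
from h import *
st();snap('wrist','w20.png',(180,155,380,305),4);snap('scene','s20.png',(130,130,330,280),3.5)"
```

```text
t: 27.13
eef_pos: [0.5593, -0.2605, 0.1412]
ee_rot: [-3.14, -0.011, -1.116]
force: [1.7, -0.2, 2.2]
width: 0.0561
t 27.13 pos [ 0.5593 -0.2605  0.1412] case [ -60.  -442.9  141.2] rpy [-179.9   -0.7  -63.9] F [ 1.7 -0.2  2.2] w 0.0561 q [-0.11  0.32 -0.25  0.01 -0.99  2.13]
```

View pics/s20.png

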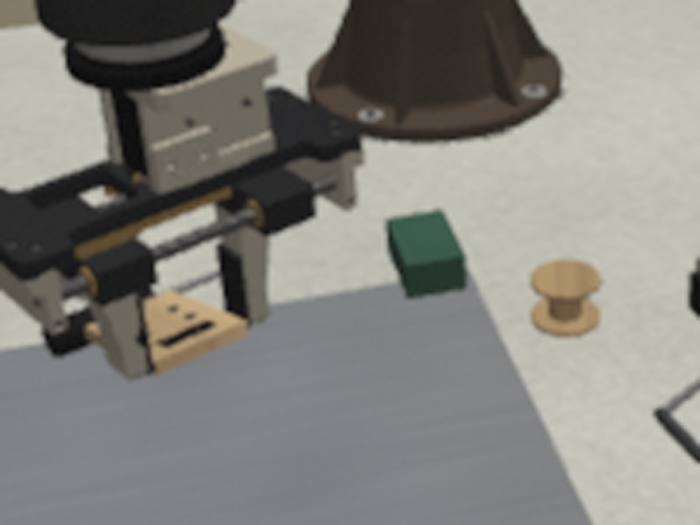

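View pics/w20.png

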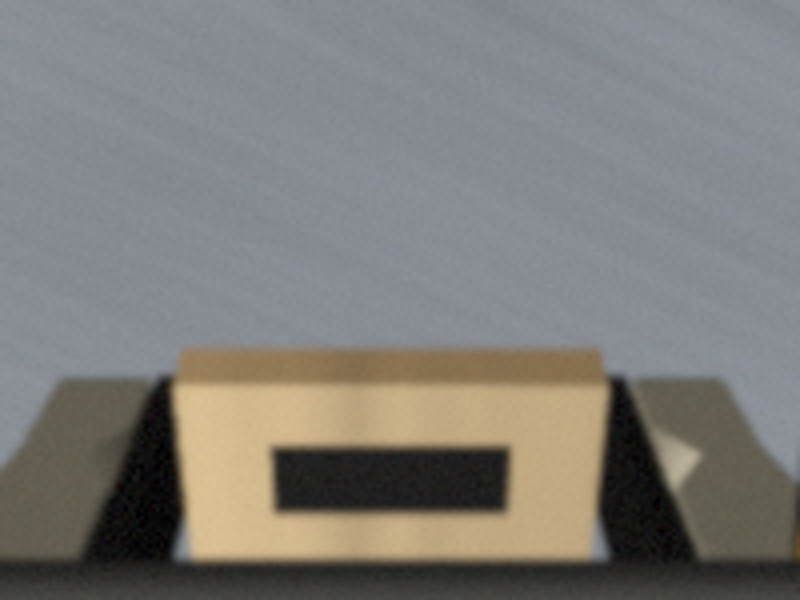

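Each shake tilts the panel further (about 15–20° so far) with no slip, so I repeat it.

```bash
python3 -m handwheel '[[[0,0,0,0.018,0],[0,0,0,0.018,0],[0,0,0,-0.012,0],[0,0,0,-0.012,0],[0,0,0,0.018,0],[0,0,0,0.018,0],[0,0,0,-0.012,0],[0,0,0,-0.012,0]]]' 3 ; python3 -c "
from h import *
st();snap('wrist','w21.png',(180,155,380,305),4)"
```

```text
t: 27.9
eef_pos: [0.5596, -0.2607, 0.1549]
ee_rot: [-3.14, -0.012, -1.116]
force: [2.5, 0.1, 1.6]
width: 0.0556
t 27.9 pos [ 0.5596 -0.2607  0.1549] case [ -59.7 -443.1  154.9] rpy [-179.9   -0.7  -63.9] F [2.5 0.1 1.6] w 0.0556 q [-0.11  0.31 -0.23  0.01 -1.02  2.13]
```

View pics/w21.png

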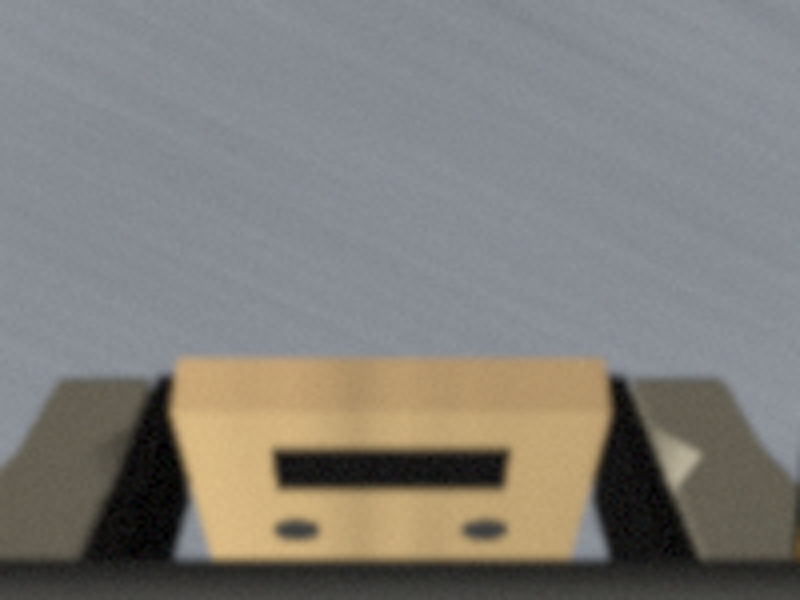

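```bash
python3 -m handwheel '[[[0,0,0,0.018,0],[0,0,0,0.018,0],[0,0,0,-0.012,0],[0,0,0,-0.012,0],[0,0,0,-0.012,0]]]' 3 ; python3 -c "
from h import *
st();snap('wrist','w22.png',(180,155,380,305),4)"
```

```text
t: 28.37
eef_pos: [0.5602, -0.2604, 0.1677]
ee_rot: [-3.137, -0.013, -1.116]
force: [0.4, 0.4, -1.9]
width: 0.0559
t 28.37 pos [ 0.5602 -0.2604  0.1677] case [ -59.1 -443.   167.7] rpy [-179.8   -0.8  -64. ] F [ 0.4  0.4 -1.9] w 0.0559 q [-0.11  0.3  -0.22  0.01 -1.04  2.13]
```

View pics/w22.png

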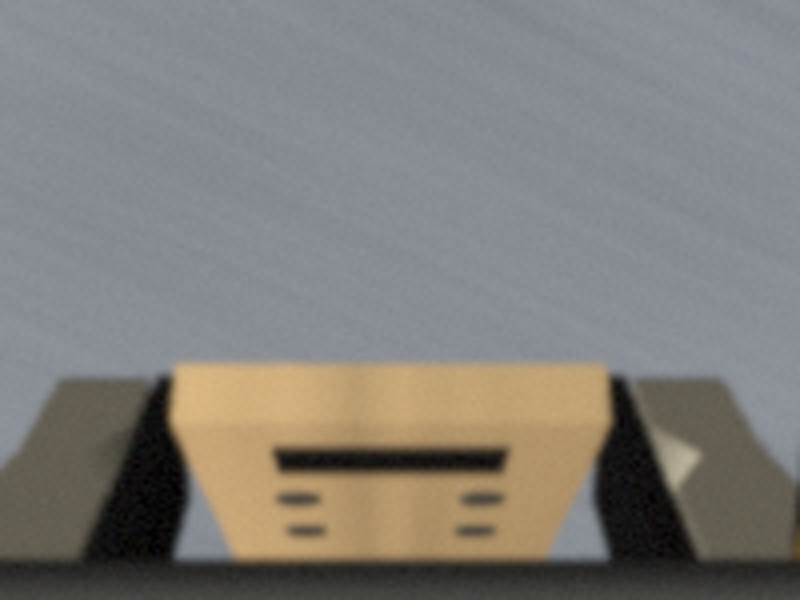

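```bash
python3 -m handwheel '[[[0,0,0,0.022,0],[0,0,0,0.022,0],[0,0,0,-0.008,0],[0,0,0,-0.008,0],[0,0,0,0.022,0],[0,0,0,0.022,0],[0,0,0,-0.008,0],[0,0,0,-0.008,0]]]' 3 ; python3 -c "
from h import *
st();snap('wrist','w23.png',(180,155,380,305),4)"
```

```text
t: 29.08
eef_pos: [0.5608, -0.2611, 0.1789]
ee_rot: [-3.137, -0.015, -1.115]
force: [1.8, -0.9, 1.5]
width: 0.0556
t 29.08 pos [ 0.5608 -0.2611  0.1789] case [ -58.6 -443.7  178.9] rpy [-179.8   -0.9  -63.9] F [ 1.8 -0.9  1.5] w 0.0556 q [-0.11  0.29 -0.2   0.01 -1.06  2.13]
```

View pics/w23.png

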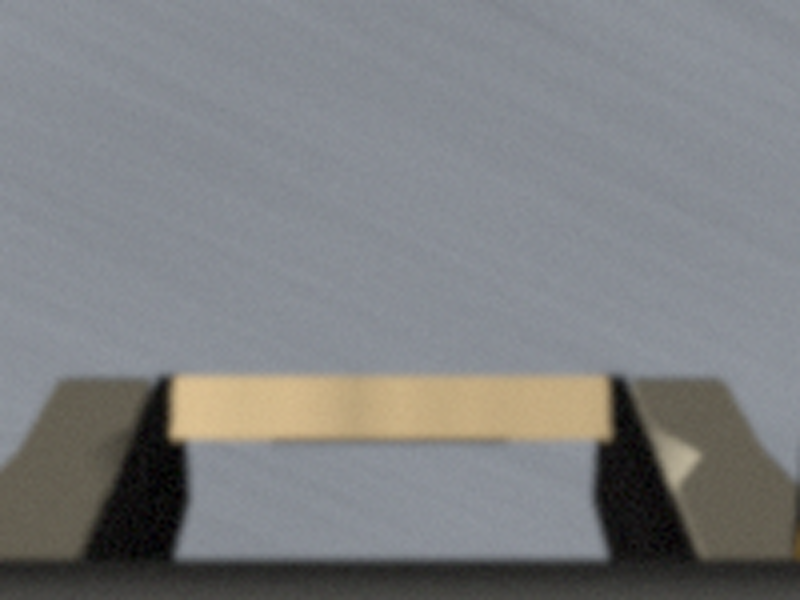

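```bash
python3 -m handwheel '[[[0,0,0,0.026,0],[0,0,0,0.026,0],[0,0,0,-0.004,0],[0,0,0,-0.004,0]]]' 3 ; python3 -c "
from h import *
st();snap('wrist','w24.png',(180,155,380,305),4)"
```

```text
t: 29.47
eef_pos: [0.5619, -0.2616, 0.1862]
ee_rot: [-3.135, -0.018, -1.115]
force: [1.0, -0.9, 1.2]
width: 0.056
t 29.47 pos [ 0.5619 -0.2616  0.1862] case [ -57.6 -444.4  186.2] rpy [-179.6   -1.   -63.9] F [ 1.  -0.9  1.2] w 0.056 q [-0.11  0.29 -0.19  0.01 -1.08  2.13]
```

View pics/w24.png

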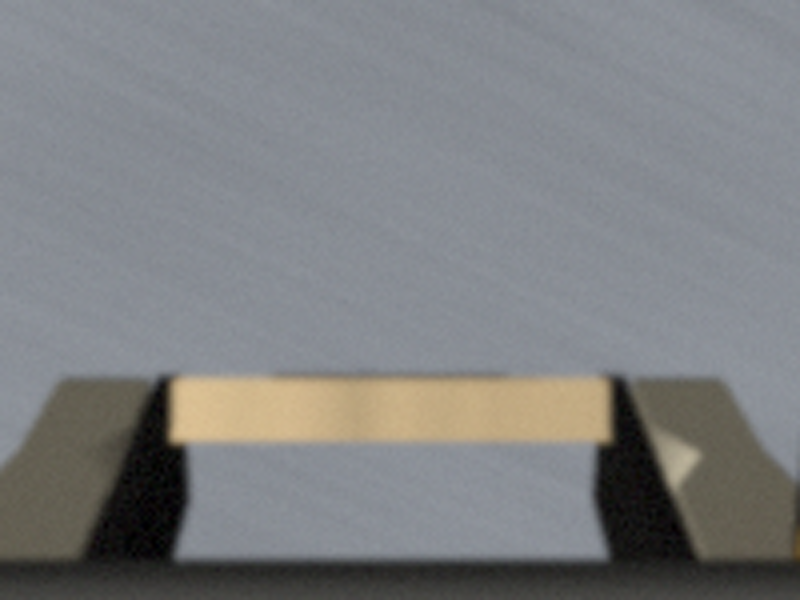

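```bash
python3 -m handwheel '[[[0,0,0,0.028,0],[0,0,0,0.028,0],[0,0,0,-0.004,0],[0,0,0,-0.004,0],[0,0,0,0.028,0],[0,0,0,0.028,0],[0,0,0,-0.004,0],[0,0,0,-0.004,0]]]' 3 ;python3 -m handwheel '[[[0,0,0,0,0],[0,0,0,0,0],[0,0,0,0,0]]]' 12; python3 -c "
from h import *
st();snap('wrist','w25.png',(180,155,380,305),4);plan(c2w([.09,0,.19]),-80.5)"
```

```text
t: 30.18
eef_pos: [0.5632, -0.2622, 0.1942]
ee_rot: [-3.133, -0.021, -1.114]
force: [1.8, -0.7, 2.1]
width: 0.0559
t: 30.43
eef_pos: [0.563, -0.2621, 0.1947]
ee_rot: [-3.133, -0.021, -1.114]
force: [-0.2, -0.3, -1.2]
width: 0.0555
t 30.43 pos [ 0.563  -0.2621  0.1947] case [ -56.6 -445.1  194.7] rpy [-179.5   -1.2  -63.8] F [-0.2 -0.3 -1.2] w 0.0555 q [-0.11  0.28 -0.18  0.01 -1.09  2.13]
shift mm [-384.4 -268.1   -1.6] turn 16.7
```

View pics/w25.png

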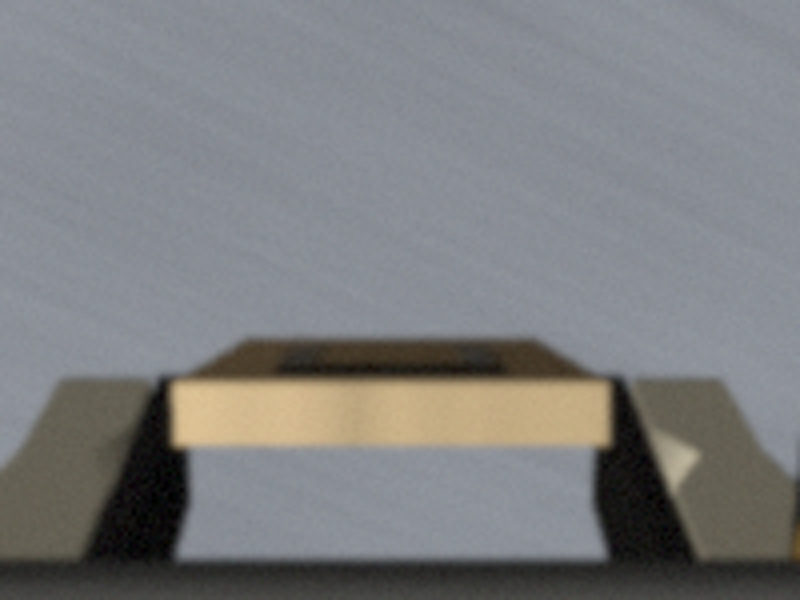

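```bash
python3 -m handwheel '[[[0,-0.006,-0.004,0,0],[0,-0.02,-0.014,0,1],[0,-0.04,-0.028,0,2],[0,-0.065,-0.045,0,3],[0,-0.09,-0.063,0,4],[0,-0.115,-0.08,0,5],[0,-0.14,-0.098,0,6],[0,-0.165,-0.115,0,7],[0,-0.19,-0.132,0,8],[0,-0.215,-0.15,0,9],[0,-0.24,-0.167,0,10],[0,-0.265,-0.185,0,11],[0,-0.29,-0.202,0,12],[0,-0.315,-0.22,0,13],[0,-0.338,-0.236,0,14.5],[0,-0.358,-0.25,0,16],[0,-0.372,-0.259,0,16.7],[0,-0.38,-0.265,0,16.7],[0,-0.384,-0.268,0,16.7],[0,-0.384,-0.268,0,16.7]]]' 12; python3 -c "
from h import *
st();snap('wrist','w26.png',(180,155,380,305),4);plan(c2w([.09,0,.19]),-80.5)"
```

```text
t: 32.15
eef_pos: [0.6338, 0.2013, 0.1878]
ee_rot: [-3.129, -0.018, -1.404]
force: [-0.1, 0.2, -0.4]
width: 0.0558
t 32.15 pos [0.6338 0.2013 0.1878] case [ 89.8   0.3 187.8] rpy [-179.3   -1.   -80.5] F [-0.1  0.2 -0.4] w 0.0558 q [ 0.61  0.36 -0.08  0.02 -1.12  1.11]
shift mm [-0.5 -0.4 -2. ] turn -0.0
```

View pics/w26.png

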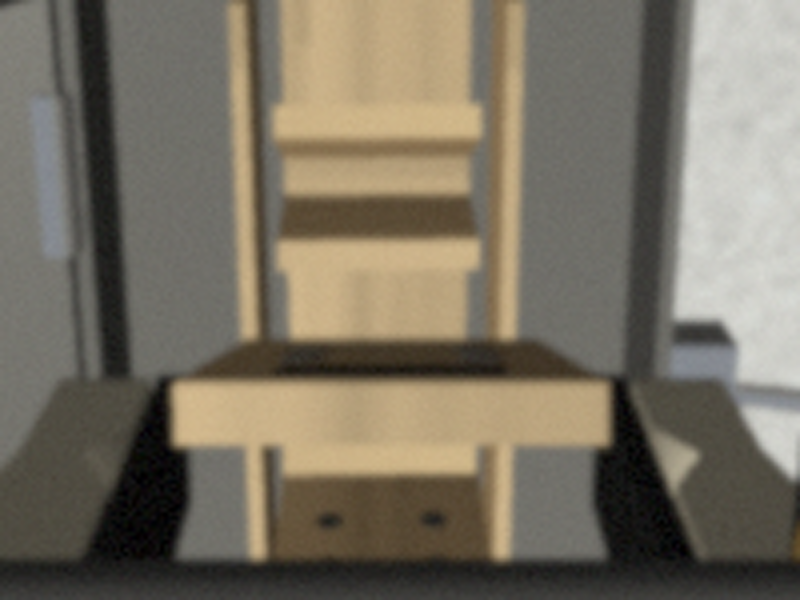

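```bash
python3 -c "
from h import *
def O(z): return z[0]/4+180,z[1]/4+155
for n,p,z in [('top front L',(171,379),.202),('top front R',(612,379),.202),('top back',(391,445),.2),('bot L',(246,341),.12),('bot R',(538,341),.12),('wall',(380,238),.047),('wall3floor',(380,196),.013),('floorhi',(380,152),.013),('rl',(250,240),.043),('rr',(501,240),.043)]: print(n,(w2c(wback(O(p),z))*1000).round(1))
s=arm.get_state();r=Ro.from_euler('xyz',s['ee_rot']);print(r.apply([0,0,1]))
"
```

```text
top front L [104.3  26.8 202. ]
top front R [103.9 -27.9 202. ]
top back [ 94.   -0.4 200. ]
bot L [ 74.7  25.9 120. ]
bot R [ 74.3 -30.2 120. ]
wall [71.1 -0.5 47. ]
wall3floor [71.9 -0.9 13. ]
floorhi [84.3 -0.9 13. ]
rl [69.5 32.  43. ]
rr [ 69.1 -30.9  43. ]
[ 0.01531067 -0.01537339 -0.99976459]
```

```bash
python3 -m handwheel '[[[0,-0.002,-0.0075,0.003,0],[0,-0.002,-0.0075,0.01,0],[0,-0.002,-0.0075,0.02,0],[0,-0.002,-0.0075,0.03,0],[0,-0.002,-0.0075,0.04,0],[0,-0.002,-0.0075,0.05,0],[0,-0.002,-0.0075,0.058,0],[0,-0.002,-0.0075,0.065,0],[0,-0.002,-0.0075,0.07,0],[0,-0.002,-0.0075,0.075,0],[0,-0.002,-0.0075,0.08,0],[0,-0.002,-0.0075,0.085,0],[0,-0.002,-0.0075,0.09,0],[0,-0.002,-0.0075,0.095,0],[0,-0.002,-0.0075,0.095,0]]]' 12; python3 -c "
from h import *
st();snap('wrist','w27.png',(180,155,380,305),4);snap('scene','s27.png',(320,130,520,280),3.5)"
```

```text
t: 33.45
eef_pos: [0.6417, 0.202, 0.0919]
ee_rot: [-3.13, -0.018, -1.405]
force: [-0.4, 0.1, -1.1]
width: 0.0559
t 33.45 pos [0.6417 0.202  0.0919] case [97.8 -0.4 91.9] rpy [-179.4   -1.   -80.5] F [-0.4  0.1 -1.1] w 0.0559 q [ 0.61  0.45 -0.18  0.03 -0.94  1.11]
```

View pics/w27.png

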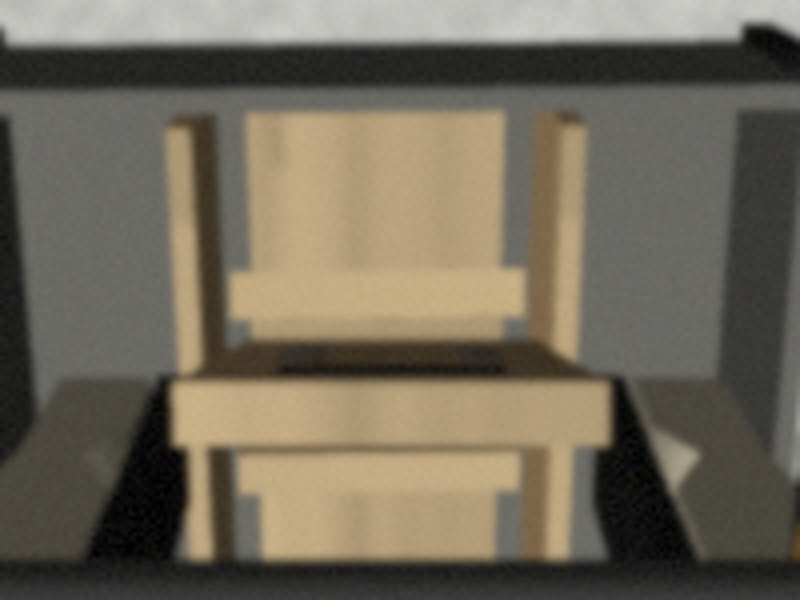

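View pics/s27.png

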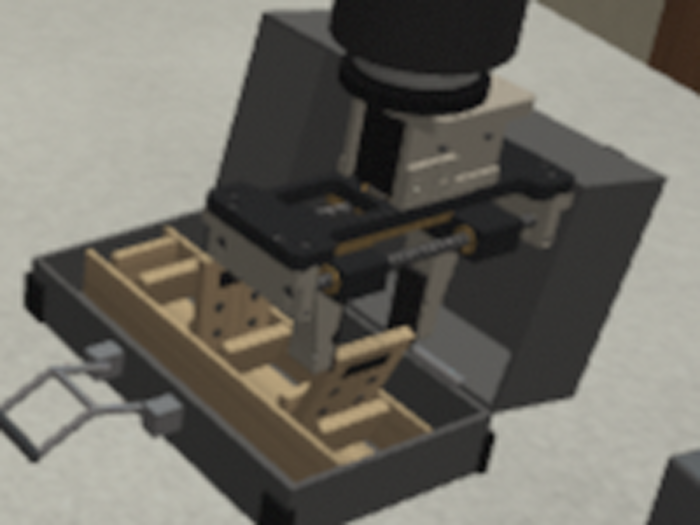

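```bash
python3 -m handwheel '[[[0,-0.002,0,0.0,0],[0,-0.002,0,0.002,0],[0,-0.002,0,0.005,0],[0,-0.002,0,0.008,0],[0,-0.002,0,0.008,0]]]' 12; python3 -c "
from h import *
st()"
```

```text
t: 33.97
eef_pos: [0.642, 0.2041, 0.0844]
ee_rot: [-3.129, -0.018, -1.405]
force: [-0.2, 0.1, -0.2]
width: 0.0558
t 33.97 pos [0.642  0.2041 0.0844] case [98.4  1.6 84.4] rpy [-179.3   -1.   -80.5] F [-0.2  0.1 -0.2] w 0.0558 q [ 0.61  0.46 -0.18  0.03 -0.92  1.11]
```

```bash
python3 -m handwheel '[[[0,0,0,0.002,0],[0,0,0,0.004,0],[0,0,0,0.006,0],[0,0,0,0.006,0]]]' 12; python3 -c "
from h import *
st();snap('wrist','w28.png',(180,155,380,305),4)"
```

```text
t: 34.3
eef_pos: [0.6461, 0.2047, 0.082]
ee_rot: [-3.121, -0.018, -1.403]
force: [4.6, -2.5, 12.7]
width: 0.0556
t 34.3 pos [0.6461 0.2047 0.082 ] case [102.6   1.6  82. ] rpy [-178.8   -1.   -80.4] F [ 4.6 -2.5 12.7] w 0.0556 q [ 0.61  0.47 -0.18  0.03 -0.91  1.11]
```

View pics/w28.png

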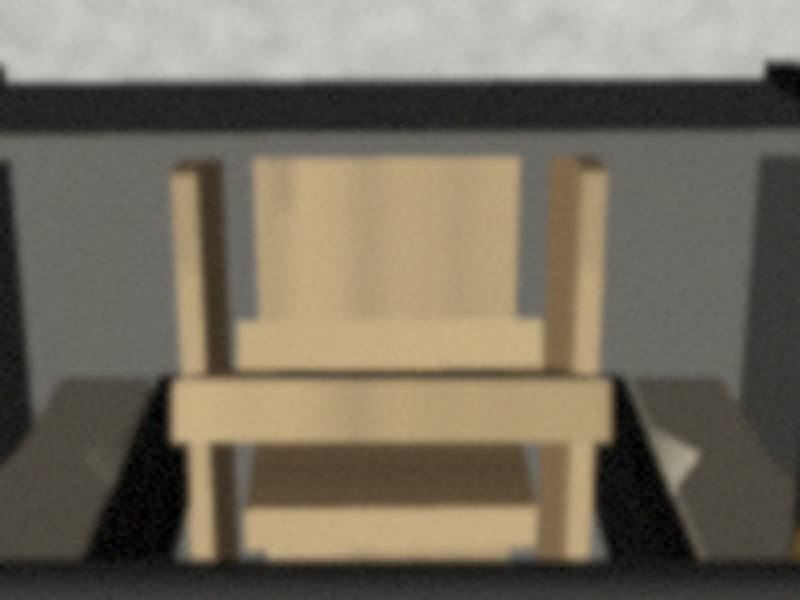

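```bash
python3 -m handwheel '[[[0,0,0,-0.002,0],[0,0,0.003,-0.004,0],[0,0,0.006,-0.005,0],[0,0,0.01,-0.007,0],[0,0,0.014,-0.008,0],[0,0,0.018,-0.009,0],[0,0,0.022,-0.009,0],[0,0,0.026,-0.009,0],[0,0,0.026,-0.009,0]]]' 5; python3 -c "
from h import *
st();snap('wrist','w29.png',(180,155,380,305),4)"
```

```text
t: 35.1
eef_pos: [0.6192, 0.2004, 0.0905]
ee_rot: [-3.122, -0.017, -1.403]
force: [0.5, -0.9, -1.9]
width: 0.0562
t 35.1 pos [0.6192 0.2004 0.0905] case [75.3  1.8 90.5] rpy [-178.9   -1.   -80.4] F [ 0.5 -0.9 -1.9] w 0.0562 q [ 0.63  0.42 -0.24  0.03 -0.9   1.09]
```

View pics/w29.png

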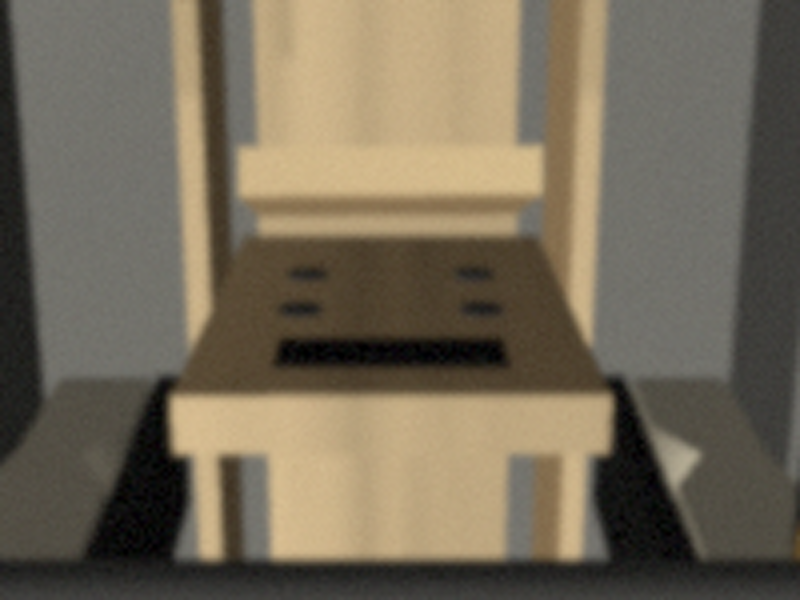

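```bash
python3 -m handwheel '[[[0,0,0.002,0.002,0],[0,0,0.003,0.005,0],[0,0,0.004,0.007,0],[0,0,0.006,0.007,0],[0,0,0.007,0.007,0],[0,0,0.007,0.007,0]]]' 5; python3 -c "
from h import *
st();snap('wrist','w30.png',(180,155,380,305),4)
def O(z): return z[0]/4+180,z[1]/4+155
"
```

```text
t: 35.65
eef_pos: [0.613, 0.199, 0.0836]
ee_rot: [-3.121, -0.018, -1.403]
force: [0.6, -1.8, 3.2]
width: 0.0555
t 35.65 pos [0.613  0.199  0.0836] case [69.   1.4 83.6] rpy [-178.8   -1.   -80.4] F [ 0.6 -1.8  3.2] w 0.0555 q [ 0.63  0.42 -0.26  0.03 -0.88  1.09]
```

View pics/w30.png

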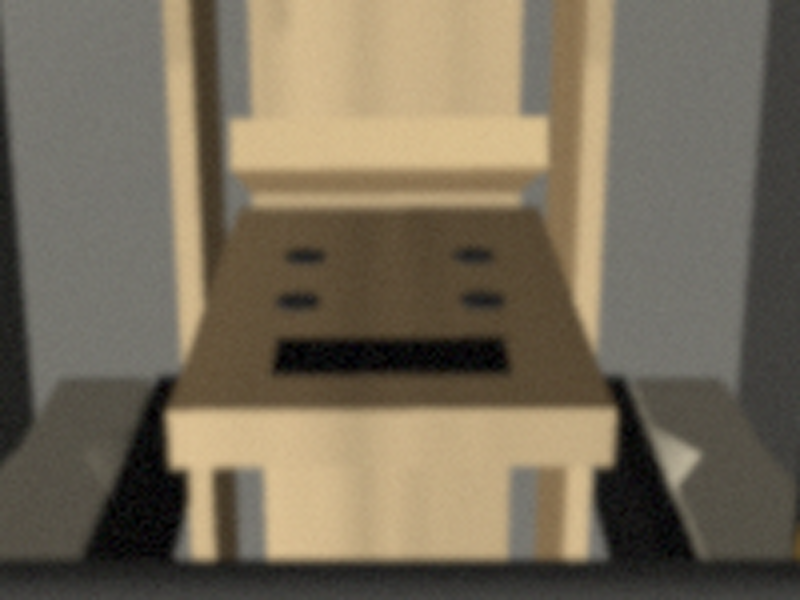

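Seated on the floor (about 3 N) and upright against the -x wall. I release and rise.

```bash
python3 -m handwheel '[[[0,0,0.001,0,0],[0.06,0,0.001,0,0],[0.07,0,0.001,0,0],[0.07,0,0.001,0,0],[0.07,0,0.001,0,0],[0.07,0,0.001,0,0],[0.07,0,0.001,-0.02,0],[0.07,0,0.001,-0.04,0],[0.07,0,0.001,-0.07,0],[0.07,0,0.001,-0.1,0],[0.07,0,0.001,-0.13,0],[0.07,0.02,0.02,-0.14,0],[0.07,0.05,0.05,-0.15,0],[0.07,0.08,0.06,-0.15,0],[0.07,0.08,0.06,-0.15,0]]]' 5;python3 -c "
from h import *
st();snap('wrist','w31.png');snap('scene','s31.png',(300,130,500,280),3.5);snap('top','t31.png')"
```

```text
t: 36.95
eef_pos: [0.562, 0.1087, 0.2353]
ee_rot: [-3.12, -0.017, -1.405]
force: [-0.2, 0.9, -0.6]
width: 0.0698
t 36.95 pos [0.562  0.1087 0.2353] case [  3.7 -79.2 235.3] rpy [-178.8   -1.   -80.5] F [-0.2  0.9 -0.6] w 0.0698 q [ 0.55  0.17 -0.23  0.03 -1.15  1.18]
```

View pics/w31.png

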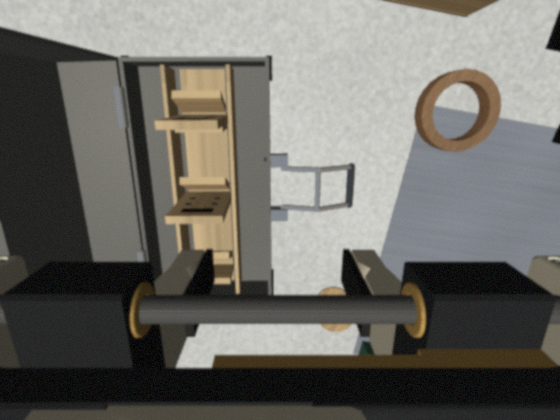

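View pics/s31.png

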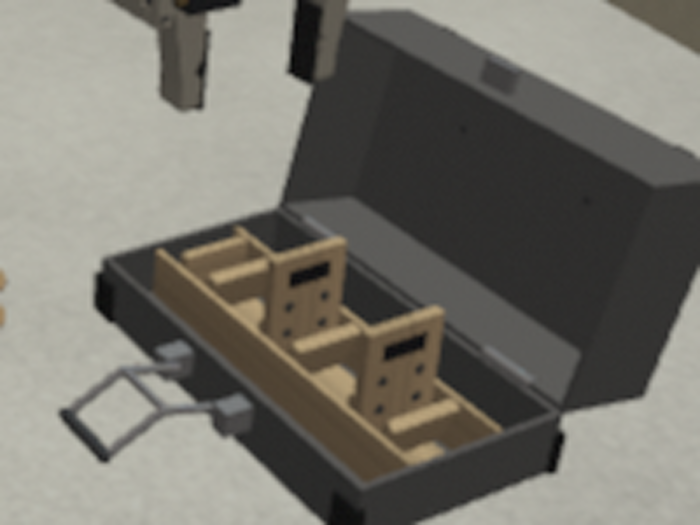

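View pics/t31.png

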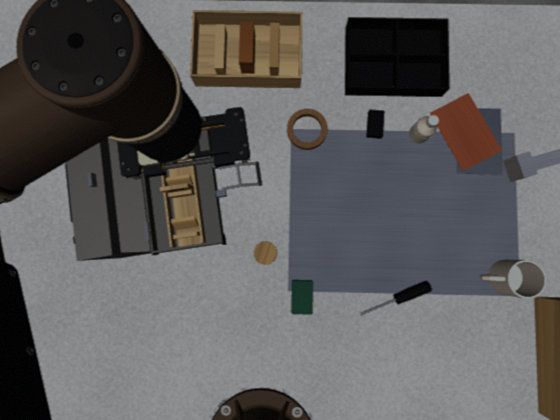

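```bash
python3 -c "
import cv2
a=cv2.imread('pics/w31.png')[75:235,145:255];cv2.imwrite('pics/w31c.png',cv2.resize(a,None,fx=5,fy=3.7,interpolation=cv2.INTER_CUBIC))
from h import *
# expected upright positions: top edge midline corners
for x in (-.017,.0735):
  for lean in (0,.052,-.2):
    print(x,lean,[((wproj(c2w((x+d,sy*.028+.001,.0965)))[0]-[145,75])*[5,3.7]).round().tolist() for d in (-.0055,.0025) for sy in (1,-1)] if lean==0 else '')
"
```

```text
-0.017 0 [[115.0, 563.0], [401.0, 562.0], [111.0, 534.0], [399.0, 533.0]]
-0.017 0.052 
-0.017 -0.2 
0.0735 0 [[66.0, 213.0], [377.0, 213.0], [61.0, 180.0], [375.0, 179.0]]
0.0735 0.052 
0.0735 -0.2
```

View pics/w31c.png

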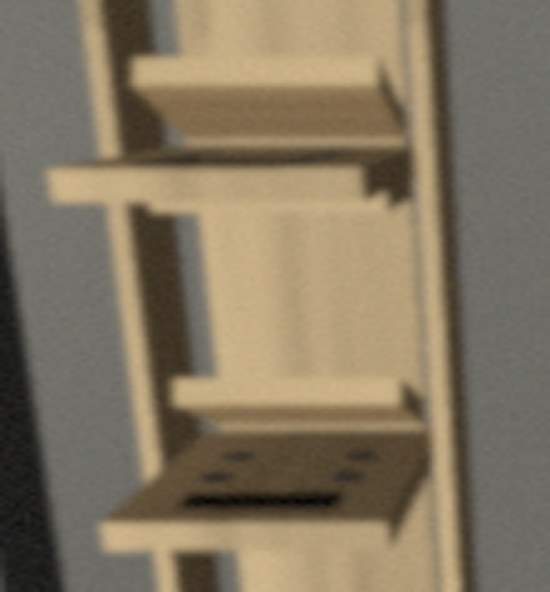

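```bash
python3 -c "
from h import *
st();print(arm.job_done())"
```

```text
t 37.1 pos [0.5639 0.112  0.234 ] case [  6.1 -76.2 234. ] rpy [-178.8   -1.   -80.5] F [ 1.4  0.8 -0. ] w 0.0702 q [ 0.55  0.18 -0.23  0.03 -1.15  1.17]
the job is handed in; nothing more can be done
None
```

I flipped the latch open, lifted the lid fully back, stood both panels in slots 2 and 3, and handed the job in at about 37 s. Only two panels were on the table, and the hand-in call gave no verdict.

- **Panels:** in the last wrist and scene pictures both stand flush against the -x wall of their slots. Measured right after I let go of it, slot 2's panel had its top about where an upright panel's would be.
- **One disagreement:** in the last wrist picture both panel tops sit about 4 mm further to +x than I computed for upright. The shift is the same for both, and the slot 2 panel had measured flush earlier, so I took it as calibration error or the tool's 1° tilt. If it were real lean it would be about 3°, inside the 0.2 rad limit.
- **Slot positions:** the slots measured about 12 mm further to -x than I first assumed, so I used the measured positions.
- **Case and bystanders:** the latch is down and the lid is back. The bystanders in the last top picture are where they started, and the gripper was clear of everything.
- **Slips on the way:** I typed one early move in mm instead of m, but the row limit kept it harmless. The first panel slipped to the tips of the fingers when I swung it down, but it held until it was in the slot.

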